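Fetch the scanner from the bench drawer, read the parcel's label, park the scanner

TASK

Fetch the barcode scanner from the drawer and read the parcel with it: first move whatever lies in the drawer's way (stapler or tape roll) aside onto the free table, rather than letting the drawer shove it, then pull the drawer fully open by its handle and take the scanner out. Hold the scanner still for about a second with its window pointing squarely at the middle of the parcel's white label from about 10 cm, then set it down gently, lying flat on the middle of the black pad, and push the drawer fully shut. Leave the label roll, the marker and the glue tube where they are.

Things in the scene. Friction and masses are not known exactly. Their poses are not given: they have to be found in the camera images.
- unit: low grey bench drawer unit with one blue drawer front, fixed to the table; 240 deep (x) x 220 wide (y) x 90 high. Origin: middle of its underside; its -x side is the front, and the drawer slides out along -x. The roof is 12 thick and its front edge lies at local x = -105.
- unit_drawer0 (a joint): drawer travel in metres: 0 shut, 0.2 fully out (stop); it stays where it is left. Drawer inside 195 x 178, floor at z = 22 and rim at z = 68 above the table; drawer front 63 high, its outer face at local x = -120 of the unit when shut.
- unit_drawer0_handle (a point): middle of the drawer's steel bar handle: round bar 11 thick, 110 long along the unit's y on two feet, 35 in front of the drawer face, 52 above the table; axes as the unit's. Moves with the drawer.
- scanner: dark grey pistol scanner lying on its side in the drawer, 142 x 110 x 42 high, 0.17 kg. Origin: middle of its underside. The grip (about 36 wide along y) runs along x from -69 to 0; its middle is at x = -42, y = 9. The head lies at x = 5 to 70, with the window at its -y end: window middle at local x, y, z = 38, -55, 20, looking straight out along -y.
- parcel: open brown carton with a white label, fixed, 155 x 176 x 193 high, left or right of the drawer unit. Origin: on its underside, 84 behind its front (-x) face, which is the labelled one and looks roughly towards the robot.
- label (a point): middle of the white label on the parcel's front face, at parcel-local x, y, z = -86, -12, 150 (label 115 wide x 75 high); axes as the parcel's, so the label faces along -x.
- pad: black rubber parking pad with a yellow border line, 200 x 200 x 4 thick, fixed flat on the table on the other side of the drawer unit. Origin: middle of its underside.
- stapler: blue desk stapler standing on its base, 30 (x) x 135 (y) x 47 high, 0.19 kg; its upper body is 22 wide (x) from z = 24 to 46. Origin: middle of its underside. It or the tape roll lies in the drawer's way.
- tape: brown packing tape roll lying flat, outer diameter about 104, hole about 70, wall about 17, 48 high, 0.18 kg; origin: middle of its underside (the roll's axis is at local x = 0, y = 3).
- labels: white label roll, 94 x 84 x 40 high, lying on the drawer unit's top; leave it. Origin: middle of its underside.
- marker: black felt marker lying on the table, 16 x 127 (y) x 18 high; leave it. Origin: middle of its underside.
- glue: blue and orange glue tube lying on the table, 38 x 136 (y) x 26 high; leave it. Origin: middle of its underside.
There are look-alikes about, which are no part of the job. Leave any yellow look-alike of the stapler alone.

How it is judged:
By the outcome, as a careful person would: the job done as asked, in the order asked, and still so for the second after the job is handed in, with the robot touching nothing.
It also fails if it takes over 72 s, if anything falls off the work surface, if the arm or the gripper's body presses on something with over 40 N, if the wrist force passes 120 N, or if a joint passes its speed limit or range.

ROBOT

A 6-joint arm with a two-finger parallel gripper is mounted at the origin on a cart in front of the work surface, level with it; the furniture and walls round the work are solid. World frame = base frame: x ahead of the robot, y to its left, z up, the work surface at z = 0. Lengths are in mm, angles in rad, forces in N, time in s.
With the tool pointing down it reaches from about 400 to 925 mm from the base axis. Payload 12.5 kg.
Tool frame: the origin (TCP) lies midway between the tips of the shut fingers; the grasp point (between the pads) lies 19 mm behind it; z points along the fingers, y is the direction in which the jaws open and shut (so a half turn about z gives the same grasp; the last joint's range is limited). The gripper opens to 95 mm and grips with 3 to 60 N. Pads are 20 mm wide; open, the fingers measure 119 mm over their backs; the gripper's body (75 mm by 180 mm) begins 59 mm behind the grasp point.
Start: joints at [-1.258, 0.491, 1.559, -0, 1.092, -0.106], TCP at [254.189, -570.994, 214.661] pointing down, gripper open.
Joint ranges: [-3.1, 3.1], [-0.84, 2.19], [0.05, 2.79], [-1.13, 4.28], [0.06, 2.93], [-2.69, 2.69]. Speed limits (rad/s): [2.22, 2.22, 2.79, 3.14, 3.14, 3.14].

INTERFACE

Orientations are given as [roll, pitch, yaw] about the fixed x, y, z axes, in that order (R = Rz(yaw) Ry(pitch) Rx(roll)).
In Python, from cell import * gives the robot as it stands. The module is installed in compiled form; this text tells all that it offers.
- The arm moves only by the tool carry_out, never from a script. Its argument "moves" is a list of rows, each an object of numbers: "dx", "dy", "dz": the shift along the tool's x, y, z in m; "twist": the turn about the tool's z in degrees. A call has 1 to 5 rows; each row is the pose to reach, as a shift and turn from the pose commanded when the call began, along the tool's axes at that moment; what a row does not reach only later rows make up. A row lasts 1/10 s, in which the tool goes at most 50 mm and 8.59 degrees, less where a joint would pass 70% of its speed; a pose out of reach is approached as far as the arm can. A call with a gripper value outside its range is refused whole. "grip" is the finger opening in m, from 0 to 0.0951, set as the call begins (left out, the last holds). The fingers move at their own pace and stop on an object; the grip force is fixed at half the most. Time passes only in rows, so rows that repeat a pose let the fingers close. It gives the time, the measured TCP pose, the force and the opening at its end, in the units of the state.
- state(): the state, without advancing time (a new reading comes with each control period).
- read_camera(name): name is "scene" or "side" or "wrist"; returns (picture, depth): 400x640x3 uint8, red, green, blue; 400x640 float32, mm along the optical axis (not along the pixel's ray), 0 where there is no reading.
- camera_info(name): a dict with "mtx" (3x3 intrinsics, pixels), "R" (3x3) and "t" (3): a world point X has camera coordinates R X + t. Camera axes: x right, y down, z forward; pixel columns grow to the right and rows downward; lengths in mm; the calibration is good to about 2 mm. A picture is of the moment at which its call begins: read the wrist's pose just before it. camera_info takes no time and is no camera call; for the wrist camera it gives the pose at the moment of the call.
- job_done(): hands the job in, once; it reports no verdict.
The state is a dict: "t": time; "joints": joint angles; "qvel": joint speeds; "tau": joint torques, N m; "eef_pos": TCP position; "tcp_rot": TCP orientation; "ft_force": force on the tool from outside, world axes, zero at the start; "moment": the same for the moment, N m; "opening": opening from 0.0 (shut) to 1.0 (fully open).
Only numpy, scipy, OpenCV 4.12 (cv2) and the standard library are available. Lean on these libraries where they do the work, as an engineer would, in place of code of your own. Each camera call takes 0.05 s, during which the arm holds its last target. There are 200 camera calls.

## Working session

There is one attempt and no reset: what is moved stays moved. The work goes in short steps, Python scripts to look and compute and a tool call to move; the robot and the scene stay as the last step left them, time stands still between calls to the robot, and variables do not carry over. Pictures are saved under pics/ and viewed, about 8 in all and at most 12, crops included, and the job is handed in when it is done.

Besides the shell and the picture viewer there is one more tool, called after "Call:" as name([rows], argument=value, ...), one row to a line, values as JSON. carry_out: Moves the arm, as the interface text tells. Its arguments: {"type":"object","properties":{"moves":{"type":"array","items":{"type":"object","properties":{"dx":{"type":"number"},"dy":{"type":"number"},"dz":{"type":"number"},"twist":{"type":"number"}}}},"grip":{"type":"number"}},"required":["moves"]}

```bash
mkdir -p pics; cat > h.py <<'E'
import numpy as np, cv2
from cell import *
def cap(name):
    info=camera_info(name); p,d=read_camera(name); return p,d,info
def world(info,d):
    K,R,t=[np.array(info[k]) for k in("mtx","R","t")]
    v,u=np.mgrid[:d.shape[0],:d.shape[1]]
    c=np.stack([(u-K[0,2])/K[0,0]*d,(v-K[1,2])/K[1,1]*d,d],-1)
    return (c-t)@R
def save(n,p): cv2.imwrite("pics/"+n,p[:,:,::-1])
E
python3 - <<'E'
from h import *
s=state();print({k:np.round(v,3) for k,v in s.items()})
for n in("scene","side"):
    p,d,i=cap(n);save(n+"0.png",p);np.savez(n+"0.npz",p=p,d=d,**i)
    C=-np.array(i["R"]).T@i["t"];print(n,C.round(),np.array(i["R"])[2].round(2))
E
```

```text
{'t': np.float64(0.0), 'joints': array([-1.258,  0.492,  1.559,  0.   ,  1.092, -0.106]), 'qvel': array([-0.   , -0.001,  0.002,  0.002,  0.001,  0.001]), 'tau': array([ 0.0000e+00, -6.1266e+01, -2.5819e+01,  6.9000e-02,  4.8000e-02,
       -0.0000e+00]), 'eef_pos': array([ 254.123, -570.735,  214.05 ]), 'tcp_rot': array([-3.14 , -0.   ,  0.419]), 'ft_force': array([ 0.04 , -0.1  ,  0.214]), 'moment': array([-0.058,  0.044, -0.016]), 'opening': np.float64(1.002)}
scene [-444.  577.  854.] [ 0.72 -0.46 -0.53]
side [1122.   99.  962.] [-0.57 -0.14 -0.81]
```

View pics/scene0.png

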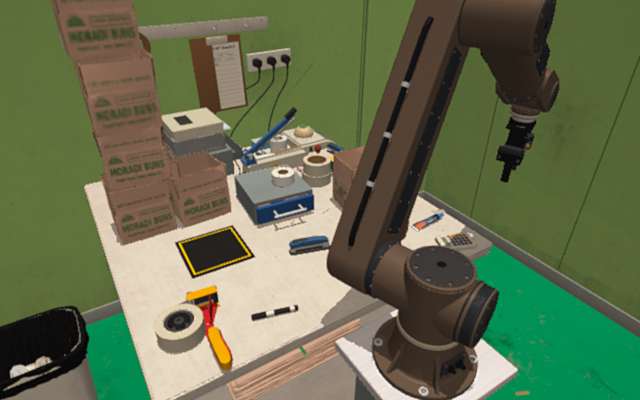

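View pics/side0.png

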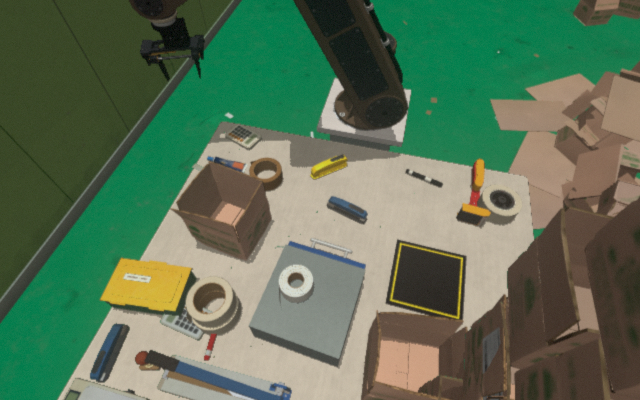

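The scene view shows the drawer unit at (275,195), a blue stapler in the drawer's way at (310,243), the pad at (215,250) and the marker at (275,312). The side view shows the unit at (310,300), the stapler at (347,208), the parcel at (225,210) and the pad at (427,280). It also shows the brown tape at (267,172).

Candidates for the stapler in the side view: blue at (347,208), yellow at (328,166), and a dark-blue object at far left (110,350). I choose (347,208), since it is blue and lies in front of the drawer.

```bash
python3 - <<'E'
from h import *
z=np.load("side0.npz");p,d=z["p"],z["d"];W=world(z,d)
hsv=cv2.cvtColor(p,cv2.COLOR_RGB2HSV)
def rep(n,m):
    m=m&(d>0);P=W[m][:,:2].astype(np.float32)
    r=cv2.minAreaRect(P);print(n,len(P),"med",np.median(W[m],0).round(1),"rect",np.round(r[0],1),np.round(r[1],1),round(r[2],1))
    print(cv2.boxPoints(r).round().tolist())
v,u=np.mgrid[:400,:640]
box=lambda a,b,c,e:(u>a)&(u<b)&(v>c)&(v<e)
X,Y,Z=W[...,0],W[...,1],W[...,2]
rep("stapler",box(320,375,190,228)&(Z>12)&(Z<60))
rep("stap top",box(320,375,190,228)&(Z>38)&(Z<60))
rep("roof",box(240,375,235,365)&(Z>84)&(Z<96))
rep("labels",box(270,320,255,305)&(Z>115)&(Z<145))
yel=(hsv[...,0]>20)&(hsv[...,0]<35)&(hsv[...,1]>150)
rep("pad",box(380,475,235,325)&yel&(Z<15)&(Z>-10))
rep("pad2",box(380,475,235,325)&(p.max(-1)<60)&(Z<15)&(Z>-10))
rep("parcel rim",box(170,280,155,265)&(Z>183)&(Z<203))
rep("tape",box(245,290,150,192)&(Z>40)&(Z<56))
rep("handle",box(300,360,232,258)&(Z>45)&(Z<62))
rep("marker",box(400,450,165,190)&(Z>8)&(Z<30))
rep("ystapler",box(300,352,145,185)&(Z>12)&(Z<60))
# table z
print("table",np.median(Z[200:230,285:310]))
big=cv2.resize(p[140:400,90:490],(800,520),interpolation=cv2.INTER_CUBIC);save("side_c.png",big)
E
```

```text
stapler 387 med [502.9  30.   41.6] rect [499.8  28.9] [124.9  26.4] 72.8
[[469.0, -27.0], [494.0, -35.0], [531.0, 85.0], [506.0, 92.0]]
stap top 251 med [502.   32.5  44.1] rect [498.9  29.2] [115.8  24.9] 75.0
[[472.0, -23.0], [496.0, -30.0], [526.0, 82.0], [502.0, 88.0]]
roof 7370 med [839.5  11.6  90.2] rect [812.9 -26. ] [387.3 228.1] 85.7
[[685.0, -211.0], [912.0, -228.0], [941.0, 159.0], [714.0, 176.0]]
labels 812 med [803.5 -41.2 129.9] rect [804.1 -40.3] [92.3 79.3] 16.1
[[749.0, -15.0], [771.0, -91.0], [859.0, -66.0], [837.0, 11.0]]
pad 679 med [683.4 299.    4.5] rect [655.9 287.6] [183.  186.3] 88.2
[[560.0, 199.0], [746.0, 193.0], [752.0, 376.0], [566.0, 382.0]]
pad2 3545 med [665.8 288.1   4.3] rect [660.  286.8] [194.9 192.9] 88.4
[[561.0, 192.0], [754.0, 187.0], [759.0, 382.0], [566.0, 387.0]]
parcel rim 641 med [ 639.  -291.7  190.3] rect [ 641.3 -287.1] [179.  173.7] 83.3
[[545.0, -366.0], [717.0, -386.0], [738.0, -208.0], [565.0, -188.0]]
tape 343 med [ 424.9 -247.7   47.2] rect [ 430.5 -255.2] [101.1 103.3] 10.9
[[371.0, -214.0], [391.0, -315.0], [490.0, -296.0], [470.0, -195.0]]
handle 203 med [650.1  11.4  56. ] rect [655.4  10.8] [116.7  30.1] 85.0
[[635.0, -46.0], [665.0, -49.0], [676.0, 68.0], [646.0, 70.0]]
marker 157 med [310.2 250.3  13.8] rect [308.2 247.5] [124.6  19.6] 75.6
[[283.0, 190.0], [302.0, 185.0], [333.0, 305.0], [314.0, 310.0]]
ystapler 337 med [351.7 -65.4  40.4] rect [346.  -63.5] [ 24.9 129.2] 42.2
[[293.0, -24.0], [380.0, -120.0], [399.0, -103.0], [312.0, -7.0]]
table -0.15208267358577615
```

View pics/side_c.png

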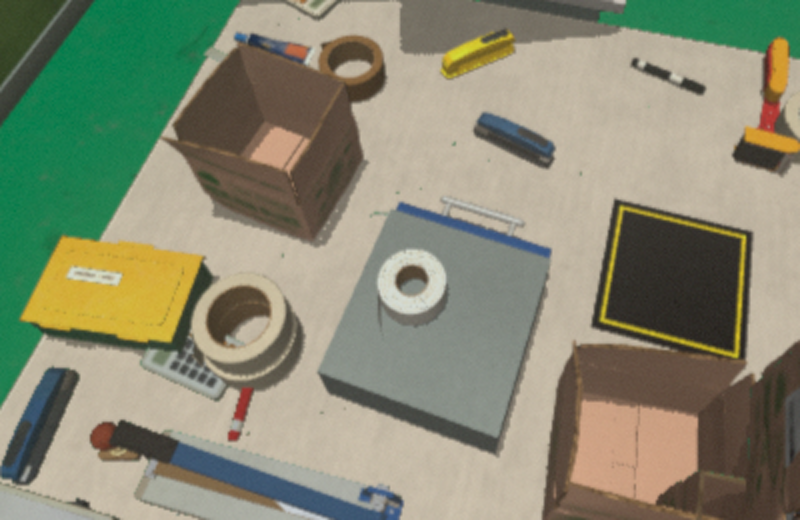

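The crop confirms it: the blue stapler is in front of the drawer handle, and the yellow one is elsewhere. Next I fit the roof and plan the approach.

```bash
cat >> h.py <<'E'
def plan(*wps,start=None,step=200,rot=35):
    """waypoints (x,y,z,yaw deg) mm -> dx,dy,dz (m), twist (deg) per call"""
    s=state(); c=np.array(list(s["eef_pos"])+[np.degrees(s["tcp_rot"][2])]) if start is None else np.array(start,float)
    print("from",c.round(1),"tilt",np.round(s["tcp_rot"][:2],3))
    for w in wps:
        w=np.array(w,float);n=int(max(1,np.ceil(np.linalg.norm(w[:3]-c[:3])/step),np.ceil(abs(w[3]-c[3])/rot)))
        for _ in range(n):
            dlt=(w-c)/n;a=np.radians(c[3]);C,S=np.cos(a),np.sin(a)
            print("  dx %.3f dy %.3f dz %.3f twist %.1f"%((C*dlt[0]+S*dlt[1])/1e3,(S*dlt[0]-C*dlt[1])/1e3,-dlt[2]/1e3,-dlt[3]),"->",(c+dlt).round().tolist()) ;c=c+dlt
        n=0
E
python3 - <<'E'
from h import *
z=np.load("side0.npz");p,d=z["p"],z["d"];W=world(z,d)
X,Y,Z=W[...,0],W[...,1],W[...,2]
m=((Z>84)&(Z<96)&(d>0)&(X>640)&(X<960)&(Y>-150)&(Y<165)).astype(np.uint8)
n,l,st,c=cv2.connectedComponentsWithStats(m);k=1+st[1:,4].argmax()
r=cv2.minAreaRect(W[l==k][:,:2].astype(np.float32));print(r,cv2.boxPoints(r).round().tolist(),st[k])
m=(Z>52)&(Z<60)&(X>630)&(X<662)&(Y>-60)&(Y<80);P=W[m];print("bar",len(P),P.mean(0),np.degrees(np.polyfit(P[:,1],P[:,0],1)[0]),P[:,1].min(),P[:,1].max(),P[:,2].max())
plan((501,30,200,73))
E
```

```text
((813.8798217773438, -4.25714111328125), (220.4931182861328, 227.3095703125), 84.80288696289062) [[691.0, -104.0], [917.0, -124.0], [937.0, 95.0], [711.0, 116.0]] [ 249  245  117  115 7219]
bar 170 [649.54751021   8.90266903  56.05530723] 3.5809763034957482 -46.57953397046647 69.07560061633274 59.95811269180661
from [ 254.1 -570.8  214.1   24. ] tilt [-3.141 -0.   ]
  dx 0.117 dy -0.112 dz 0.004 twist -12.3 -> [316.0, -421.0, 211.0, 36.0]
  dx 0.104 dy -0.063 dz 0.003 twist -9.2 -> [362.0, -308.0, 208.0, 45.0]
  dx 0.085 dy -0.035 dz 0.002 twist -6.9 -> [397.0, -223.0, 206.0, 52.0]
  dx 0.066 dy -0.018 dz 0.001 twist -5.2 -> [423.0, -160.0, 204.0, 57.0]
```

```bash
sed -i 's|        for _ in range(n):|        dlt=(w-c)/n\n        for _ in range(n):|; s|            dlt=(w-c)/n;a=|            a=|' h.py
python3 - <<'E'
from h import *
plan((501,30,200,73))
E
```

```text
from [ 254.1 -570.8  214.1   24. ] tilt [-3.141 -0.   ]
  dx 0.117 dy -0.112 dz 0.004 twist -12.3 -> [316.0, -421.0, 211.0, 36.0]
  dx 0.139 dy -0.085 dz 0.004 twist -12.3 -> [378.0, -270.0, 207.0, 48.0]
  dx 0.153 dy -0.053 dz 0.004 twist -12.3 -> [439.0, -120.0, 204.0, 61.0]
  dx 0.161 dy -0.020 dz 0.004 twist -12.3 -> [501.0, 30.0, 200.0, 73.0]
```

Call:
carry_out([
  {"dx":0.117,"dy":-0.112,"dz":0.004,"twist":-12.3},
  {"dx":0.117,"dy":-0.112,"dz":0.004,"twist":-12.3},
  {"dx":0.117,"dy":-0.112,"dz":0.004,"twist":-12.3},
  {"dx":0.117,"dy":-0.112,"dz":0.004,"twist":-12.3},
  {"dx":0.117,"dy":-0.112,"dz":0.004,"twist":-12.3},
])

```text
t: 0.6
eef_pos: [316.2, -419.9, 210.9]
tcp_rot: [3.141, 0.0, 0.636]
ft_force: [0.8, 0.5, -0.5]
opening: 0.999
```

Call:
carry_out([
  {"dx":0.139,"dy":-0.085,"dz":0.004,"twist":-12.3},
  {"dx":0.139,"dy":-0.085,"dz":0.004,"twist":-12.3},
  {"dx":0.139,"dy":-0.085,"dz":0.004,"twist":-12.3},
  {"dx":0.139,"dy":-0.085,"dz":0.004,"twist":-12.3},
  {"dx":0.139,"dy":-0.085,"dz":0.004,"twist":-12.3},
])

```text
t: 1.1
eef_pos: [377.9, -270.3, 206.7]
tcp_rot: [3.141, 0.0, 0.85]
ft_force: [-0.2, -0.4, 0.2]
opening: 1.0
```

Call:
carry_out([
  {"dx":0.153,"dy":-0.053,"dz":0.004,"twist":-12.3},
  {"dx":0.153,"dy":-0.053,"dz":0.004,"twist":-12.3},
  {"dx":0.153,"dy":-0.053,"dz":0.004,"twist":-12.3},
  {"dx":0.153,"dy":-0.053,"dz":0.004,"twist":-12.3},
  {"dx":0.153,"dy":-0.053,"dz":0.004,"twist":-12.3},
])

```text
t: 1.6
eef_pos: [439.6, -121.0, 202.5]
tcp_rot: [3.141, 0.0, 1.064]
ft_force: [-0.3, -0.3, 0.2]
opening: 0.997
```

Call:
carry_out([
  {"dx":0.161,"dy":-0.02,"dz":0.004,"twist":-12.3},
  {"dx":0.161,"dy":-0.02,"dz":0.004,"twist":-12.3},
  {"dx":0.161,"dy":-0.02,"dz":0.004,"twist":-12.3},
  {"dx":0.161,"dy":-0.02,"dz":0.004,"twist":-12.3},
  {"dx":0.161,"dy":-0.02,"dz":0.004,"twist":-12.3},
])

```text
t: 2.1
eef_pos: [500.4, 29.1, 198.3]
tcp_rot: [-3.142, 0.0, 1.278]
ft_force: [0.2, -0.9, -0.5]
opening: 1.001
```

```bash
python3 - <<'E'
from h import *
p,d,i=cap("wrist");save("w1.png",p);np.savez("w1.npz",p=p,d=d,**i)
W=world(i,d);hsv=cv2.cvtColor(p,cv2.COLOR_RGB2HSV)
m=(hsv[...,0]>95)&(hsv[...,0]<125)&(hsv[...,1]>100)&(W[...,2]>20)&(W[...,2]<60)&(W[...,0]<600)&(d>0)
r=cv2.minAreaRect(W[m][:,:2].astype(np.float32));print(m.sum(),r,W[m].mean(0),cv2.boxPoints(r).round().tolist())
plan((501,30,120,73))
E
```

```text
1864 ((496.60693359375, 28.545345306396484), (123.83960723876953, 21.073989868164062), 73.8669204711914) [495.33044978  24.28061123  42.4674127 ] [[469.0, -28.0], [490.0, -34.0], [524.0, 85.0], [504.0, 91.0]]
from [499.8  28.3 198.3  73.2] tilt [-3.141e+00  1.000e-03]
  dx 0.002 dy 0.001 dz 0.078 twist 0.2 -> [501.0, 30.0, 120.0, 73.0]
```

View pics/w1.png

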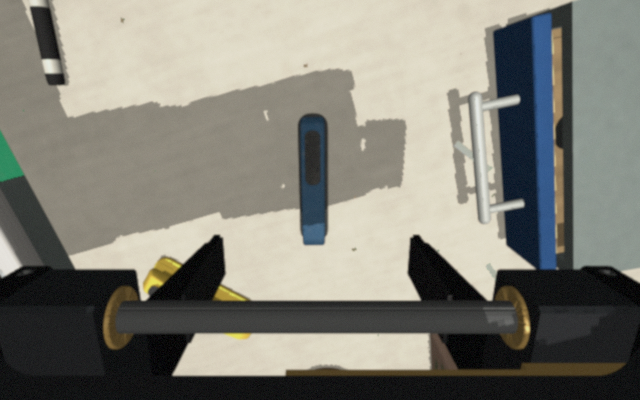

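The wrist view shows the stapler upright at (313,180), centred between the fingers, with the handle at (480,155). Grasp it, lift it and carry it to about (460,270).

Call:
carry_out([
  {"dx":-0.001,"dy":-0.003,"dz":0.04,"twist":-0.8},
  {"dx":-0.001,"dy":-0.003,"dz":0.08,"twist":-0.8},
  {"dx":-0.001,"dy":-0.003,"dz":0.12,"twist":-0.8},
  {"dx":-0.001,"dy":-0.003,"dz":0.15,"twist":-0.8},
  {"dx":-0.001,"dy":-0.003,"dz":0.165,"twist":-0.8},
], grip=0.06)

```text
t: 2.65
eef_pos: [495.3, 27.1, 31.4]
tcp_rot: [-3.139, 0.001, 1.289]
ft_force: [-0.3, 0.4, 1.1]
opening: 0.654
```

Call:
carry_out([
  {"dz":0.008},
  {"dz":0.016},
  {"dz":0.016},
])

```text
schema error: expected keys dx, dy, dz, twist
```

Call:
carry_out([
  {"dz":0},
  {"dz":0},
  {"dz":0},
  {"dz":0},
  {"dz":0},
], grip=0.0)

```text
schema error: expected keys dx, dy, dz, twist
```

Call:
carry_out([
  {"dz":0},
  {"dz":-0.01},
  {"dz":-0.03},
  {"dz":-0.05},
  {"dz":-0.06},
])

```text
schema error: expected keys dx, dy, dz, twist
```

```bash
python3 - <<'E'
from h import *
s=state();print(s["t"],s["opening"],s["ft_force"])
plan((460,270,80,74),(460,270,18,74))
E
```

```text
2.65 0.6544708086401297 [-0.34438485  0.4151146   1.1472683 ]
from [495.3  27.1  31.4  73.8] tilt [-3.139e+00  1.000e-03]
  dx 0.112 dy -0.051 dz -0.024 twist -0.1 -> [478.0, 149.0, 56.0, 74.0]
  dx 0.112 dy -0.051 dz -0.024 twist -0.1 -> [460.0, 270.0, 80.0, 74.0]
  dx 0.000 dy 0.000 dz 0.062 twist -0.0 -> [460.0, 270.0, 18.0, 74.0]
```

All keys are required in every row, so I repeat the calls with them.

Call:
carry_out([
  {"dx":0.001,"dy":0.001,"dz":0.008,"twist":0},
  {"dx":0.001,"dy":0.001,"dz":0.015,"twist":0},
  {"dx":0.001,"dy":0.001,"dz":0.015,"twist":0},
])

```text
t: 2.95
eef_pos: [497.7, 29.5, 18.5]
tcp_rot: [-3.142, 0.0, 1.29]
ft_force: [-0.3, 0.2, 0.7]
opening: 0.628
```

Call:
carry_out([
  {"dx":0,"dy":0,"dz":0,"twist":0},
  {"dx":0,"dy":0,"dz":0,"twist":0},
  {"dx":0,"dy":0,"dz":0,"twist":0},
  {"dx":0,"dy":0,"dz":0,"twist":0},
  {"dx":0,"dy":0,"dz":0,"twist":0},
], grip=0.0)

```text
t: 3.45
eef_pos: [497.7, 30.5, 18.8]
tcp_rot: [3.141, 0.0, 1.292]
ft_force: [-0.8, -0.8, -0.6]
opening: 0.27
```

Call:
carry_out([
  {"dx":0,"dy":0,"dz":0,"twist":0},
  {"dx":0,"dy":0,"dz":-0.01,"twist":0},
  {"dx":0,"dy":0,"dz":-0.025,"twist":0},
  {"dx":0,"dy":0,"dz":-0.045,"twist":0},
  {"dx":0,"dy":0,"dz":-0.06,"twist":0},
])

```text
t: 3.95
eef_pos: [497.6, 30.5, 80.1]
tcp_rot: [3.141, 0.0, 1.292]
ft_force: [0.3, 0.4, -2.5]
opening: 0.228
```

```bash
python3 - <<'E'
from h import *
s=state();print(s["t"],s["opening"],s["ft_force"])
plan((460,270,78,74),(460,270,18,74))
E
```

```text
3.95 0.22773162815736783 [ 0.2864152   0.37968775 -2.5069278 ]
from [497.6  30.5  80.1  74. ] tilt [3.141 0.   ]
  dx 0.110 dy -0.051 dz 0.001 twist 0.0 -> [479.0, 150.0, 79.0, 74.0]
  dx 0.110 dy -0.051 dz 0.001 twist 0.0 -> [460.0, 270.0, 78.0, 74.0]
  dx 0.000 dy 0.000 dz 0.060 twist -0.0 -> [460.0, 270.0, 18.0, 74.0]
```

Call:
carry_out([
  {"dx":0.03,"dy":-0.014,"dz":0,"twist":0},
  {"dx":0.07,"dy":-0.032,"dz":0,"twist":0},
  {"dx":0.11,"dy":-0.051,"dz":0,"twist":0},
  {"dx":0.15,"dy":-0.07,"dz":0,"twist":0},
  {"dx":0.19,"dy":-0.088,"dz":0,"twist":0},
])

```text
t: 4.45
eef_pos: [464.7, 239.1, 79.2]
tcp_rot: [3.141, 0.0, 1.291]
ft_force: [0.2, -0.3, -1.5]
opening: 0.229
```

Call:
carry_out([
  {"dx":0.02,"dy":-0.009,"dz":0,"twist":0},
  {"dx":0.03,"dy":-0.014,"dz":0.01,"twist":0},
  {"dx":0.03,"dy":-0.014,"dz":0.03,"twist":0},
  {"dx":0.03,"dy":-0.014,"dz":0.045,"twist":0},
  {"dx":0.03,"dy":-0.014,"dz":0.052,"twist":0},
])

```text
t: 4.95
eef_pos: [459.7, 269.2, 25.2]
tcp_rot: [-3.14, 0.002, 1.291]
ft_force: [-0.1, -0.1, -1.6]
opening: 0.228
```

Call:
carry_out([
  {"dx":0,"dy":0,"dz":0.004,"twist":0},
  {"dx":0,"dy":0,"dz":0.008,"twist":0},
  {"dx":0,"dy":0,"dz":0.008,"twist":0},
])

```text
t: 5.25
eef_pos: [460.5, 269.8, 18.8]
tcp_rot: [3.141, -0.0, 1.291]
ft_force: [-0.2, -0.4, -1.4]
opening: 0.232
```

Call:
carry_out([
  {"dx":0,"dy":0,"dz":0,"twist":0},
  {"dx":0,"dy":0,"dz":0,"twist":0},
  {"dx":0,"dy":0,"dz":0,"twist":0},
  {"dx":0,"dy":0,"dz":0,"twist":0},
], grip=0.06)

```text
t: 5.65
eef_pos: [460.3, 270.1, 18.8]
tcp_rot: [3.141, -0.0, 1.291]
ft_force: [-0.5, 0.3, 0.6]
opening: 0.508
```

Call:
carry_out([
  {"dx":0,"dy":0,"dz":-0.02,"twist":0},
  {"dx":0,"dy":0,"dz":-0.06,"twist":0},
  {"dx":0,"dy":0,"dz":-0.1,"twist":0},
  {"dx":0,"dy":0,"dz":-0.14,"twist":0},
  {"dx":0,"dy":0,"dz":-0.14,"twist":0},
])

```text
t: 6.15
eef_pos: [461.9, 270.9, 163.4]
tcp_rot: [3.135, -0.005, 1.292]
ft_force: [-0.4, 0.3, -0.0]
opening: 0.631
```

```bash
python3 - <<'E'
from h import *
p,d,i=cap("scene");save("s1.png",p[130:330,100:500].repeat(2,0).repeat(2,1));np.savez("s1.npz",p=p,d=d,**i)
plan((600,60,150,85),(649,25,110,85),(649,25,37,85))
E
```

```text
from [461.  270.5 160.9  74. ] tilt [ 3.138e+00 -3.000e-03]
  dx -0.082 dy 0.096 dz 0.005 twist -5.5 -> [531.0, 165.0, 155.0, 79.0]
  dx -0.091 dy 0.088 dz 0.005 twist -5.5 -> [600.0, 60.0, 150.0, 85.0]
  dx -0.031 dy 0.052 dz 0.040 twist -0.0 -> [649.0, 25.0, 110.0, 85.0]
  dx 0.000 dy 0.000 dz 0.073 twist -0.0 -> [649.0, 25.0, 37.0, 85.0]
```

View pics/s1.png

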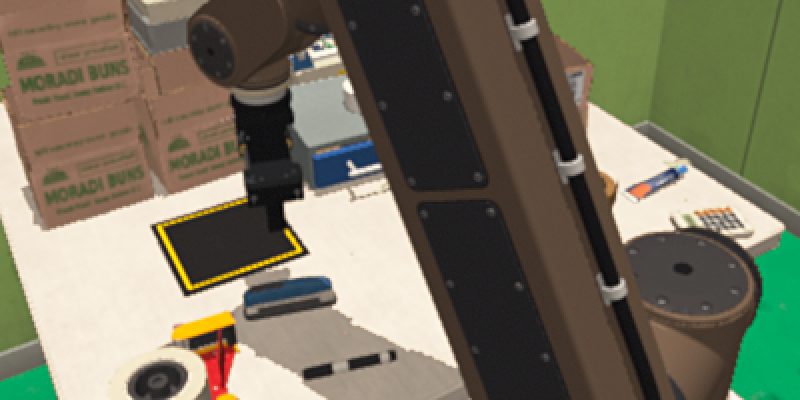

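The stapler stands upright at crop (288,298), clear of the pad and marker. Now to the handle.

Call:
carry_out([
  {"dx":-0.082,"dy":0.096,"dz":0.005,"twist":-5.5},
  {"dx":-0.082,"dy":0.096,"dz":0.005,"twist":-5.5},
  {"dx":-0.082,"dy":0.096,"dz":0.005,"twist":-5.5},
  {"dx":-0.082,"dy":0.096,"dz":0.005,"twist":-5.5},
], grip=0.03)

```text
t: 6.6
eef_pos: [530.9, 162.2, 151.9]
tcp_rot: [-3.14, 0.001, 1.384]
ft_force: [0.2, -1.0, 0.6]
opening: 0.355
```

Call:
carry_out([
  {"dx":-0.091,"dy":0.088,"dz":0.005,"twist":-5.5},
  {"dx":-0.091,"dy":0.088,"dz":0.005,"twist":-5.5},
  {"dx":-0.091,"dy":0.088,"dz":0.005,"twist":-5.5},
  {"dx":-0.091,"dy":0.088,"dz":0.005,"twist":-5.5},
])

```text
t: 7.0
eef_pos: [600.5, 57.3, 147.0]
tcp_rot: [-3.14, 0.0, 1.481]
ft_force: [-0.7, 0.5, 0.2]
opening: 0.314
```

```bash
python3 - <<'E'
from h import *
for n in("w1","now"):
    if n=="now": p,d,z=cap("wrist");save("w2.png",p)
    else: z=np.load("w1.npz");p,d=z["p"],z["d"]
    W=world(z,d);X,Y,Z=np.moveaxis(W,-1,0)
    m=(Z>50)&(Z<61)&(X>625)&(X<668)&(Y>-60)&(Y<80)&(p.min(-1)>90);P=W[m]
    f=np.polyfit(P[:,1],P[:,0],1);f=np.polyfit(P[abs(P[:,0]-np.polyval(f,P[:,1]))<8][:,1],P[abs(P[:,0]-np.polyval(f,P[:,1]))<8][:,0],1)
    print(n,len(P),P.mean(0),"yaw",-np.degrees(np.arctan(f[0])),"x at 25:",np.polyval(f,25),P[:,1].min(),P[:,1].max())
plan((650,25,110,85),(650,25,37,85))
E
```

```text
w1 2100 [647.5339353   12.70353854  55.6648528 ] yaw -4.733357153502663 x at 25: 646.542259597837 -48.92884902171295 70.37094087129613
now 1374 [649.68562021  39.31982475  55.82841117] yaw -5.8448858939770405 x at 25: 647.1966805639099 -2.108239374897321 70.85046595251384
from [599.5  58.8 147.1  84.9] tilt [-3.139  0.   ]
  dx -0.029 dy 0.053 dz 0.037 twist -0.1 -> [650.0, 25.0, 110.0, 85.0]
  dx 0.000 dy 0.000 dz 0.073 twist -0.0 -> [650.0, 25.0, 37.0, 85.0]
```

Call:
carry_out([
  {"dx":-0.015,"dy":0.026,"dz":0.02,"twist":0},
  {"dx":-0.029,"dy":0.052,"dz":0.037,"twist":0},
  {"dx":-0.029,"dy":0.052,"dz":0.037,"twist":0},
  {"dx":-0.029,"dy":0.052,"dz":0.05,"twist":0},
])

```text
t: 7.45
eef_pos: [648.8, 27.2, 98.6]
tcp_rot: [3.141, -0.0, 1.484]
ft_force: [0.6, 1.0, 0.8]
opening: 0.315
```

Call:
carry_out([
  {"dx":0,"dy":0,"dz":0.015,"twist":0},
  {"dx":0,"dy":0,"dz":0.03,"twist":0},
  {"dx":0,"dy":0,"dz":0.045,"twist":0},
  {"dx":0,"dy":0,"dz":0.06,"twist":0},
  {"dx":0,"dy":0,"dz":0.06,"twist":0},
])

```text
t: 7.95
eef_pos: [647.9, 26.0, 36.1]
tcp_rot: [-3.138, 0.0, 1.483]
ft_force: [0.1, 0.4, 0.4]
opening: 0.314
```

Call:
carry_out([
  {"dx":0,"dy":0,"dz":0,"twist":0},
  {"dx":0,"dy":0,"dz":0,"twist":0},
  {"dx":0,"dy":0,"dz":0,"twist":0},
  {"dx":0,"dy":0,"dz":0,"twist":0},
], grip=0.0)

```text
t: 8.35
eef_pos: [649.3, 25.8, 39.3]
tcp_rot: [3.141, 0.0, 1.483]
ft_force: [-0.0, 0.1, 2.2]
opening: 0.106
```

Call:
carry_out([
  {"dx":0,"dy":-0.01,"dz":0,"twist":0},
  {"dx":0,"dy":-0.03,"dz":0,"twist":0},
  {"dx":0,"dy":-0.05,"dz":0,"twist":0},
  {"dx":0,"dy":-0.07,"dz":0,"twist":0},
  {"dx":0,"dy":-0.09,"dz":0,"twist":0},
])

```text
t: 8.85
eef_pos: [558.7, 33.9, 39.3]
tcp_rot: [3.14, -0.0, 1.483]
ft_force: [2.2, 1.5, 1.6]
opening: 0.105
```

```bash
python3 - <<'E'
from h import *
plan()
print(state()["ft_force"],state()["opening"])
E
```

```text
from [558.7  33.9  39.3  85. ] tilt [ 3.14 -0.  ]
[2.19562975 1.52039347 1.5795419 ] 0.10542550642708491
```

Call:
carry_out([
  {"dx":0,"dy":-0.02,"dz":0,"twist":0},
  {"dx":0,"dy":-0.045,"dz":0,"twist":0},
  {"dx":0,"dy":-0.07,"dz":0,"twist":0},
  {"dx":0,"dy":-0.09,"dz":0,"twist":0},
  {"dx":0,"dy":-0.102,"dz":0,"twist":0},
])

```text
t: 9.35
eef_pos: [456.3, 43.0, 39.2]
tcp_rot: [3.141, -0.0, 1.484]
ft_force: [2.1, 3.1, 1.5]
opening: 0.107
```

Call:
carry_out([
  {"dx":0,"dy":-0.004,"dz":0,"twist":0},
  {"dx":0,"dy":-0.008,"dz":0,"twist":0},
  {"dx":0,"dy":-0.01,"dz":0,"twist":0},
  {"dx":0,"dy":-0.01,"dz":0,"twist":0},
])

```text
t: 9.75
eef_pos: [454.1, 43.2, 39.4]
tcp_rot: [3.127, -0.001, 1.483]
ft_force: [23.2, 3.7, -13.9]
opening: 0.105
```

The drawer is at its stop: the pull force rose to 23 N. I relax the pull, release, and rise to look into the drawer.

Call:
carry_out([
  {"dx":0,"dy":0.004,"dz":0,"twist":0},
  {"dx":0,"dy":0.006,"dz":0,"twist":0},
])

```text
t: 9.95
eef_pos: [454.6, 43.2, 39.2]
tcp_rot: [3.14, -0.0, 1.483]
ft_force: [-0.2, 5.5, 11.4]
opening: 0.104
```

Call:
carry_out([
  {"dx":0,"dy":0,"dz":0,"twist":0},
  {"dx":0,"dy":0,"dz":0,"twist":0},
  {"dx":0,"dy":0,"dz":0,"twist":0},
], grip=0.03)

```text
t: 10.25
eef_pos: [453.5, 42.9, 38.6]
tcp_rot: [-3.141, 0.0, 1.483]
ft_force: [-0.1, -0.0, -0.7]
opening: 0.285
```

Call:
carry_out([
  {"dx":0,"dy":0,"dz":-0.03,"twist":0},
  {"dx":0,"dy":0,"dz":-0.08,"twist":0},
  {"dx":0,"dy":0,"dz":-0.13,"twist":0},
  {"dx":0,"dy":0,"dz":-0.18,"twist":0},
  {"dx":0,"dy":0,"dz":-0.23,"twist":0},
])

```text
t: 10.75
eef_pos: [453.1, 42.9, 270.8]
tcp_rot: [-3.142, 0.0, 1.483]
ft_force: [1.4, 0.7, -1.5]
opening: 0.316
```

Call:
carry_out([
  {"dx":-0.02,"dy":0.04,"dz":0,"twist":0},
  {"dx":-0.02,"dy":0.08,"dz":0,"twist":0},
  {"dx":-0.02,"dy":0.08,"dz":0,"twist":0},
])

```text
t: 11.05
eef_pos: [534.8, 15.1, 268.3]
tcp_rot: [3.14, 0.0, 1.482]
ft_force: [-1.0, 0.8, -0.2]
opening: 0.315
```

```bash
python3 - <<'E'
from h import *
plan()
p,d,z=cap("wrist");save("w3.png",p);np.savez("w3.npz",p=p,d=d,**z)
p,d,z=cap("side");np.savez("side1.npz",p=p,d=d,**z)
W=world(z,d);X,Y,Z=np.moveaxis(W,-1,0)
m=(Z>50)&(Z<61)&(X>420)&(X<475)&(Y>-60)&(Y<100)&(p.min(-1)>90);P=W[m]
print(len(P),P.mean(0),P.min(0),P.max(0))
E
```

```text
from [534.8  15.1 268.3  84.9] tilt [3.14 0.  ]
149 [457.83928088  28.04073051  55.88046322] [445.15974649 -30.19472017  50.121289  ] [474.63359514  87.01647329  60.69560417]
```

View pics/w3.png

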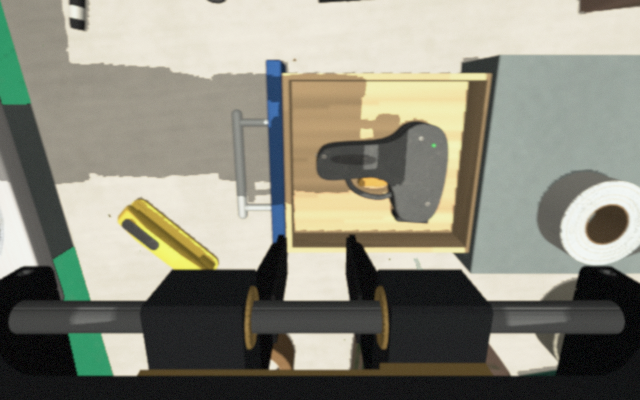

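The wrist view shows the drawer fully open. The scanner's grip is at (345,160) and its head at (420,170), with the window at the head's lower end (412,220), facing world -y. Now I measure it.

```bash
python3 - <<'E'
from h import *
z=np.load("w3.npz");p,d=z["p"],z["d"];W=world(z,d);X,Y,Z=np.moveaxis(W,-1,0)
hsv=cv2.cvtColor(p,cv2.COLOR_RGB2HSV)
v,u=np.mgrid[:400,:640]
m=((u>305)&(u<455)&(v>110)&(v<232)&(Z>32)&(Z<75)&(hsv[...,1]<70)&(hsv[...,2]<140)&(d>0)).astype(np.uint8)
n,l,st,c=cv2.connectedComponentsWithStats(m);k=1+st[1:,4].argmax();P=W[l==k]
print(len(P),np.percentile(P[:,2],[5,50,90,99]))
r=cv2.minAreaRect(P[:,:2].astype(np.float32));print(r,cv2.boxPoints(r).round().tolist())
# local axes for yaw candidates: bbox extents
for y in(-12,-10,-8,-6,-4,-2,0,2):
    a=np.radians(y);ex=np.array([np.cos(a),np.sin(a)]);ey=np.array([-np.sin(a),np.cos(a)])
    A,B=P[:,:2]@ex,P[:,:2]@ey;e=[A.min(),A.max(),B.min(),B.max()]
    o=(e[0]+e[1])/2*ex+(e[2]+e[3])/2*ey
    lx=A-o@ex;ly=B-o@ey;g=(lx<-10);cs=[]
    for q in np.arange(-60,-30,6):
        s=(abs(lx-q)<3);cs.append((np.percentile(ly[s],98)+np.percentile(ly[s],2))/2)
    w=np.percentile(ly[abs(lx+42)<10],[1,99])
    print(y,"size",round(e[1]-e[0],1),round(e[3]-e[2],1),"o",o.round(1),"grip y",np.round(cs,1),"w",w.round(1),"gripW",(o+ex*-42+ey*9).round(1))
# drawer rims: inner back wall
E
```

```text
7657 [45.1805028  62.46066346 63.54240258 64.38004582]
((603.3563232421875, 8.29531478881836), (109.330322265625, 137.09043884277344), 82.1163330078125) [[528.0, -36.0], [664.0, -55.0], [679.0, 53.0], [543.0, 72.0]]
-12 size 137.8 110.2 o [603.3  10.8] grip y [2.1 2.4 3.7 4.7 5.9] w [-14.4  23.9] gripW [564.1  28.3]
-10 size 137.3 109.8 o [603.2   9.6] grip y [5.1 5.3 6.3 7.5 8.3] w [-12.   26.2] gripW [563.4  25.7]
-8 size 137.1 109.4 o [603.3   8.4] grip y [ 8.1  8.3  9.2 10.1  8.1] w [-12.2  28.6] gripW [563.   23.1]
-6 size 136.7 109.8 o [603.5   6.7] grip y [11.4 11.8 12.3 13.3 10.7] w [-10.6  31.3] gripW [562.7  20.1]
-4 size 136.6 110.2 o [603.8   5.1] grip y [15.  15.2 15.6 16.3 12.5] w [-10.1  34.1] gripW [562.5  17. ]
-2 size 136.7 110.5 o [604.1   3.4] grip y [18.4 18.6 18.8 19.4 14.3] w [-9. 37.] gripW [562.5  13.9]
0 size 136.8 110.6 o [604.7   1.8] grip y [22.  22.  22.  22.3 16.2] w [-8.2 39.8] gripW [562.7  10.8]
2 size 136.9 110.6 o [6.055e+02 3.000e-01] grip y [25.2 25.4 25.2 25.4 18.1] w [-6.6 42.8] gripW [563.2   7.8]
```

Call:
carry_out([
  {"dx":0,"dy":0,"dz":0.02,"twist":33},
  {"dx":0,"dy":0,"dz":0.04,"twist":33},
  {"dx":0,"dy":0,"dz":0.05,"twist":33},
  {"dx":0,"dy":0,"dz":0.05,"twist":33},
  {"dx":0,"dy":0,"dz":0.05,"twist":33},
], grip=0.06)

```text
t: 11.65
eef_pos: [530.7, 16.3, 218.3]
tcp_rot: [-3.141, 0.001, 0.906]
ft_force: [0.0, -0.3, -0.2]
opening: 0.62
```

Call:
carry_out([
  {"dx":0,"dy":0,"dz":0.02,"twist":33},
  {"dx":0,"dy":0,"dz":0.04,"twist":33},
  {"dx":0,"dy":0,"dz":0.05,"twist":33},
  {"dx":0,"dy":0,"dz":0.05,"twist":33},
  {"dx":0,"dy":0,"dz":0.05,"twist":33},
])

```text
t: 12.15
eef_pos: [531.3, 16.2, 168.7]
tcp_rot: [-3.142, 0.0, 0.333]
ft_force: [-0.2, 0.7, 0.5]
opening: 0.633
```

Call:
carry_out([
  {"dx":0,"dy":0,"dz":0,"twist":27},
  {"dx":0,"dy":0,"dz":0,"twist":27},
  {"dx":0,"dy":0,"dz":0,"twist":27},
  {"dx":0,"dy":0,"dz":0,"twist":27},
  {"dx":0,"dy":0,"dz":0,"twist":27},
])

```text
t: 12.65
eef_pos: [531.7, 16.1, 169.0]
tcp_rot: [3.142, -0.001, -0.133]
ft_force: [0.3, 0.4, 0.6]
opening: 0.633
```

```bash
python3 - <<'E'
from h import *
plan((558,24,100,-8),(558,24,28,-8))
p,d,z=cap("wrist");W=world(z,d);X,Y,Z=np.moveaxis(W,-1,0)
hsv=cv2.cvtColor(p,cv2.COLOR_RGB2HSV);save("w4.png",p)
m=((Z>56)&(Z<75)&(X>525)&(X<690)&(Y>-60)&(Y<85)&(hsv[...,1]<70)&(hsv[...,2]<140)&(d>0)).astype(np.uint8)
n,l,st,c=cv2.connectedComponentsWithStats(m);k=1+st[1:,4].argmax();P=W[l==k]
print(len(P),cv2.minAreaRect(P[:,:2].astype(np.float32)),P.min(0),P.max(0),st[k])
E
```

```text
from [531.7  16.1 169.   -7.6] tilt [ 3.142e+00 -1.000e-03]
  dx 0.025 dy -0.011 dz 0.069 twist 0.4 -> [558.0, 24.0, 100.0, -8.0]
  dx 0.000 dy -0.000 dz 0.072 twist -0.0 -> [558.0, 24.0, 28.0, -8.0]
16070 ((604.47705078125, 7.458492279052734), (108.65630340576172, 137.68272399902344), 81.76969146728516) [536.39762509 -53.88458007  56.12859845] [675.60562371  55.76517331  65.79296361] [  240     0   153   193 16070]
```

View pics/w4.png

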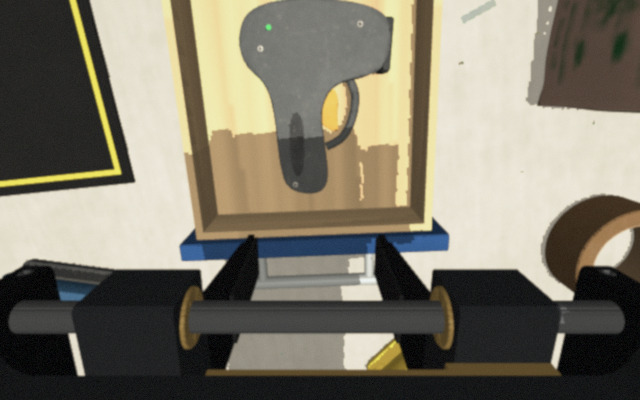

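The wrist view shows the grip at (300,150), the trigger guard at (345,115) and the window end at (390,45). A grasp at local x = -47 clears the guard.

Call:
carry_out([
  {"dx":0.025,"dy":-0.011,"dz":0.02,"twist":0.4},
  {"dx":0.025,"dy":-0.011,"dz":0.05,"twist":0.4},
  {"dx":0.025,"dy":-0.011,"dz":0.08,"twist":0.4},
  {"dx":0.025,"dy":-0.011,"dz":0.105,"twist":0.4},
  {"dx":0.025,"dy":-0.011,"dz":0.12,"twist":0.4},
])

```text
t: 13.2
eef_pos: [557.4, 23.5, 46.8]
tcp_rot: [3.141, 0.002, -0.141]
ft_force: [0.2, -0.1, 0.4]
opening: 0.63
```

Call:
carry_out([
  {"dx":0,"dy":0,"dz":0.01,"twist":0},
  {"dx":0,"dy":0,"dz":0.02,"twist":0},
  {"dx":0,"dy":0,"dz":0.02,"twist":0},
  {"dx":0,"dy":0,"dz":0.02,"twist":0},
])

```text
t: 13.6
eef_pos: [558.3, 23.4, 29.0]
tcp_rot: [3.142, -0.001, -0.146]
ft_force: [0.1, 0.4, -0.8]
opening: 0.634
```

Call:
carry_out([
  {"dx":0,"dy":0,"dz":0,"twist":0},
  {"dx":0,"dy":0,"dz":0,"twist":0},
  {"dx":0,"dy":0,"dz":0,"twist":0},
  {"dx":0,"dy":0,"dz":0,"twist":0},
  {"dx":0,"dy":0,"dz":0,"twist":0},
], grip=0.0)

```text
t: 14.1
eef_pos: [558.2, 23.4, 29.0]
tcp_rot: [3.142, -0.001, -0.147]
ft_force: [-0.7, -0.4, 5.8]
opening: 0.392
```

Call:
carry_out([
  {"dx":0,"dy":0,"dz":-0.005,"twist":0},
  {"dx":0,"dy":0,"dz":-0.02,"twist":0},
  {"dx":0,"dy":0,"dz":-0.04,"twist":0},
  {"dx":0,"dy":0,"dz":-0.06,"twist":0},
  {"dx":0,"dy":0,"dz":-0.08,"twist":0},
])

```text
t: 14.6
eef_pos: [557.7, 23.5, 109.4]
tcp_rot: [3.141, 0.001, -0.147]
ft_force: [-0.3, -0.1, -1.6]
opening: 0.383
```

Call:
carry_out([
  {"dx":0,"dy":0,"dz":-0.02,"twist":0},
  {"dx":0,"dy":0,"dz":-0.04,"twist":0},
  {"dx":0,"dy":0,"dz":-0.05,"twist":0},
  {"dx":0,"dy":0,"dz":-0.05,"twist":0},
])

```text
t: 15.0
eef_pos: [558.4, 23.5, 159.6]
tcp_rot: [-3.142, -0.002, -0.147]
ft_force: [-0.2, -0.3, -0.8]
opening: 0.385
```

```bash
python3 - <<'E'
from h import *
plan()
p,d,z=cap("wrist");np.savez("w5.npz",p=p,d=d,**z)
p2,d2,z2=cap("side");np.savez("side2.npz",p=p2,d=d2,**z2)
save("c5.png",np.hstack([p[:,:,:],p2[100:300,150:550].repeat(2,0).repeat(2,1)[:, :]])[:, :][:, :1440][::2,::2])
W=world(z,d);X,Y,Z=np.moveaxis(W,-1,0)
# held scanner upper surface
s=state();t=s["eef_pos"]
hsv=cv2.cvtColor(p,cv2.COLOR_RGB2HSV)
m=((Z>t[2]+15)&(Z<t[2]+60)&(X>t[0]-40)&(X<t[0]+140)&(Y<t[1]+60)&(Y>t[1]-110)&(d>0)&(np.mgrid[:400,:640][0]<235)).astype(np.uint8)
n,l,st,c=cv2.connectedComponentsWithStats(m);k=1+st[1:,4].argmax();P=W[l==k]
print(len(P),cv2.minAreaRect(P[:,:2].astype(np.float32)),P.min(0),P.max(0),np.median(P,0),st[k])
A=np.c_[P[:,:2]-P[:,:2].mean(0),np.ones(len(P))];print("plane",np.linalg.lstsq(A,P[:,2],rcond=None)[0])
E
```

```text
from [558.4  23.5 159.6  -8.4] tilt [-3.142e+00 -2.000e-03]
45030 ((623.9610595703125, -2.5209617614746094), (111.20804595947266, 91.36115264892578), 81.280029296875) [577.68892702 -62.14213705 172.96395977] [674.8396938   49.40662572 192.48089905] [636.94294029   3.6914392  181.38244925] [  218     0   279   235 45030]
plane [-1.22361265e-01  2.67086841e-02  1.81809041e+02]
```

View pics/c5.png

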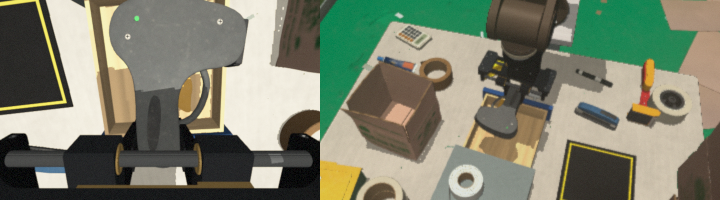

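The scanner is held, though its head droops about 7° around the jaw axis. That leaves the window's aim level. Now I find the label from the scene view.

```bash
python3 - <<'E'
from h import *
p,d,z=cap("scene");np.savez("s2.npz",p=p,d=d,**z);W=world(z,d);X,Y,Z=np.moveaxis(W,-1,0)
roi=(X>525)&(X<610)&(Y>-400)&(Y<-170)&(Z>15)&(Z<185)&(d>0);print(roi.sum())
v,u=np.nonzero(roi)
if roi.sum()>50:
    print(u.min(),u.max(),v.min(),v.max())
    P=W[roi];A=np.c_[P[:,1:],np.ones(len(P))]
    w=np.ones(len(P),bool)
    for _ in range(5):
        c=np.linalg.lstsq(A[w],P[w,0],rcond=None)[0];w=abs(A@c-P[:,0])<5
    print("front plane x=%.3f y+%.3f z+%.1f"%tuple(c),w.sum(),"yaw",-np.degrees(np.arctan(c[0])),P[w].min(0),P[w].max(0))
    hsv=cv2.cvtColor(p,cv2.COLOR_RGB2HSV)
    m=roi&(hsv[...,1]<60)&(hsv[...,2]>90);Q=W[m];print("label",m.sum(),Q.mean(0),np.percentile(Q,2,axis=0),np.percentile(Q,98,axis=0))
    a,b,e,f=u.min()-15,u.max()+15,v.min()-15,v.max()+15
    save("lab.png",cv2.resize(p[e:f,a:b],None,fx=5,fy=5))
# parcel rim from side1: front edge
for n in("side0","side2"):
    zz=np.load(n+".npz");W=world(zz,zz["d"]);m=(W[...,2]>180)&(W[...,2]<203)&(W[...,0]>520)&(W[...,0]<745)&(W[...,1]>-400)&(W[...,1]<-170)
    r=cv2.minAreaRect(W[m][:,:2].astype(np.float32));print(r,cv2.boxPoints(r).round().tolist())
E
```

```text
888
369 395 157 208
front plane x=0.138 y+0.004 z+596.5 810 yaw -7.831828154104176 [ 543.09412539 -364.11131736   15.43585258] [ 565.70968706 -252.77534157  184.99882993]
label 337 [ 555.19852155 -302.3758646   150.00561549] [ 546.61153216 -344.46961402  115.2578237 ] [ 563.26644945 -259.31380128  181.92264059]
((641.32373046875, -287.08306884765625), (178.98973083496094, 173.71820068359375), 83.30683135986328) [[545.0, -366.0], [717.0, -386.0], [738.0, -208.0], [565.0, -188.0]]
((640.9527587890625, -288.0511779785156), (178.64834594726562, 174.7832489013672), 84.0432357788086) [[545.0, -368.0], [719.0, -386.0], [737.0, -208.0], [563.0, -190.0]]
```

View pics/lab.png

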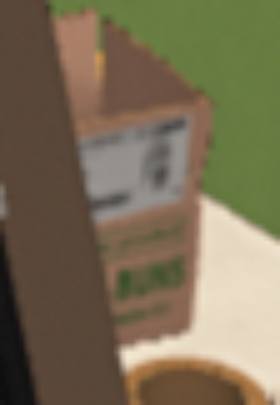

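The label shows at crop (140,165). Its middle comes out at (556,-288,150) and the parcel's yaw at about -7°, and the rim and the plane fit agree. Now I carry the scanner there.

```bash
python3 - <<'E'
from h import *
plan((420,-60,165,40),(383,-351,152,82.8),step=150,rot=35)
E
```

```text
from [557.6  23.5 157.7  -8.4] tilt [3.141e+00 2.000e-03]
  dx -0.062 dy 0.051 dz -0.004 twist -24.2 -> [489.0, -18.0, 161.0, 16.0]
  dx -0.078 dy 0.021 dz -0.004 twist -24.2 -> [420.0, -60.0, 165.0, 40.0]
  dx -0.108 dy 0.100 dz 0.006 twist -21.4 -> [402.0, -206.0, 158.0, 61.0]
  dx -0.137 dy 0.053 dz 0.006 twist -21.4 -> [383.0, -351.0, 152.0, 83.0]
```

Call:
carry_out([
  {"dx":-0.012,"dy":0.01,"dz":-0.001,"twist":-5},
  {"dx":-0.026,"dy":0.021,"dz":-0.002,"twist":-10},
  {"dx":-0.04,"dy":0.033,"dz":-0.003,"twist":-15},
  {"dx":-0.052,"dy":0.043,"dz":-0.004,"twist":-20},
  {"dx":-0.062,"dy":0.051,"dz":-0.004,"twist":-24.2},
])

```text
t: 15.65
eef_pos: [488.2, -18.3, 161.7]
tcp_rot: [-3.141, 0.002, 0.279]
ft_force: [0.1, -0.5, -2.3]
opening: 0.382
```

Call:
carry_out([
  {"dx":-0.015,"dy":0.004,"dz":-0.001,"twist":-5},
  {"dx":-0.031,"dy":0.008,"dz":-0.002,"twist":-10},
  {"dx":-0.047,"dy":0.013,"dz":-0.003,"twist":-15},
  {"dx":-0.063,"dy":0.017,"dz":-0.004,"twist":-20},
  {"dx":-0.078,"dy":0.021,"dz":-0.004,"twist":-24.2},
])

```text
t: 16.15
eef_pos: [419.0, -59.6, 165.9]
tcp_rot: [-3.14, 0.001, 0.702]
ft_force: [0.2, 0.7, -2.9]
opening: 0.384
```

Call:
carry_out([
  {"dx":-0.022,"dy":0.02,"dz":0.001,"twist":-4.3},
  {"dx":-0.044,"dy":0.04,"dz":0.002,"twist":-8.6},
  {"dx":-0.066,"dy":0.06,"dz":0.004,"twist":-12.9},
  {"dx":-0.087,"dy":0.08,"dz":0.005,"twist":-17.1},
  {"dx":-0.108,"dy":0.1,"dz":0.006,"twist":-21.4},
])

```text
t: 16.65
eef_pos: [400.9, -206.4, 159.8]
tcp_rot: [-3.14, -0.0, 1.075]
ft_force: [0.1, 0.6, -1.3]
opening: 0.383
```

Call:
carry_out([
  {"dx":-0.03,"dy":0.012,"dz":0.001,"twist":-4.5},
  {"dx":-0.06,"dy":0.023,"dz":0.002,"twist":-9},
  {"dx":-0.09,"dy":0.035,"dz":0.004,"twist":-14},
  {"dx":-0.117,"dy":0.045,"dz":0.005,"twist":-18},
  {"dx":-0.137,"dy":0.053,"dz":0.006,"twist":-21.4},
])

```text
t: 17.15
eef_pos: [381.8, -352.6, 153.5]
tcp_rot: [-3.141, -0.001, 1.447]
ft_force: [0.5, 0.4, -1.3]
opening: 0.383
```

```bash
python3 - <<'E'
from h import *
p,d,z=cap("wrist");np.savez("w6.npz",p=p,d=d,**z);save("w6.png",p)
s=state();t=s["eef_pos"];y=s["tcp_rot"][2];print(t,np.degrees(y),s["opening"])
W=world(z,d);ex=np.array([np.cos(y),np.sin(y)]);ey=np.array([-ex[1],ex[0]])
L=np.stack([(W[...,:2]-t[:2])@ex,(W[...,:2]-t[:2])@ey,W[...,2]-t[2]],-1)
m=((L[...,2]>-25)&(L[...,2]<60)&(L[...,0]>10)&(L[...,0]<140)&(abs(L[...,1])<90)&(d>0)&(np.mgrid[:400,:640][0]<235)).astype(np.uint8)
n,l,st,c=cv2.connectedComponentsWithStats(m);k=1+st[1:,4].argmax();P=L[l==k]
print(len(P),st[k],np.percentile(P,1,axis=0),np.percentile(P,99,axis=0))
H=P[(P[:,0]>60)&(P[:,0]<105)&(P[:,1]>-50)&(P[:,1]<30)];A=np.c_[H[:,:2],np.ones(len(H))];c=np.linalg.lstsq(A,H[:,2],rcond=None)[0];print("head top plane in tool axes",c,"z at (84,-55)",c@[84,-55,1])
E=P[P[:,1]<-40];print("window end: x range",np.percentile(E[:,0],[1,99]),"y min",np.percentile(P[:,1],.5))
V,ct=P[:,:2],None
# window edge direction: min y per x bin
for q in range(65,105,6):
    b=P[abs(P[:,0]-q)<2];print(q,b[:,1].min().round(1),end=" ")
E
```

```text
[ 381.85123779 -354.93949327  153.43387706] 83.06655068990824 0.38334136744860653
46873 [  218     0   279   235 46873] [ 27.52592158 -66.41311482   9.53035051] [116.23058225  35.37986291  31.02909314]
head top plane in tool axes [-1.42688306e-01  5.88291843e-04  3.41198623e+01] z at (84,-55) 22.101688528314277
window end: x range [ 36.16333628 113.74562091] y min -67.86636315155403
65 -67.2 71 -69.0 77 -69.7 83 -69.8 89 -70.2 95 -71.6 101 -71.9
```

View pics/w6.png

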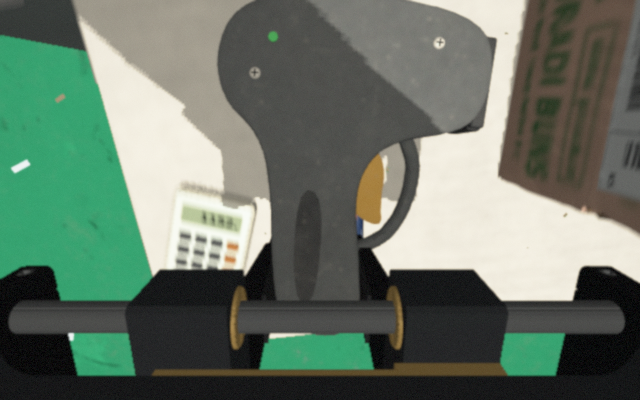

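The wrist view shows the scanner next to the parcel face, but its window edge (495,40)-(483,128) looks turned relative to the tool. I check the scanner's yaw in the grip from the screw marks, before and after the grasp, and fit the parcel face from the same view.

```bash
python3 - <<'E'
from h import *
z=np.load("w6.npz");d=z["d"];p6=z["p"];K,R,t=z["mtx"],z["R"],z["t"]
T=np.array([381.85,-354.94,153.43]);yw=np.radians(83.07)
rot=lambda a:np.array([[np.cos(a),-np.sin(a),0],[np.sin(a),np.cos(a),0],[0,0,1]])
C=-R.T@t;Rc=rot(-yw)@R.T;Cc=rot(-yw)@(C-T)   # camera->toolyaw frame (z up)
print("cam in tool",Cc.round(1),"fwd",Rc[:,2].round(3))
def ray(uv,T,a,Cc,zp):   # world point on z=zp
    r=rot(a)@Rc@np.linalg.solve(K,[*uv,1.]);c=T+rot(a)@Cc;return c+r*(zp-c[2])/r[2]
def sub(img,uv,dark=True,r=7):
    return uv
# w4: before the grasp, top at z=64
a4=np.radians(-7.6);T4=np.array([531.7,16.1,169.])
A,B,G=[ray(q,T4,a4,Cc,64) for q in((260,48),(360,23),(268,27))]
ang=lambda v:np.degrees(np.arctan2(v[1],v[0]))
print("w4 screws",A.round(1),B.round(1),np.linalg.norm(A-B).round(1),"dir",ang(B-A),"local",ang(B-A)+8.2)
W=world(z,d)
g=lambda u,v:np.median(W[v-3:v+4,u-3:u+4].reshape(-1,3),0)
A6,B6,G6=g(255,72),g(440,42),g(273,36)
print("w6 screws",A6.round(1),B6.round(1),np.linalg.norm(A6-B6).round(1),"dir",ang(B6-A6),"=> scanner yaw",ang(B6-A6)-(ang(B-A)+8.2))
o4=np.array([603.9,8.0]);
loc=lambda P:rot(np.radians(8.2))@np.r_[P[:2]-o4,0]
print("screw locals",loc(A).round(1),loc(B).round(1),loc(G).round(1))
# parcel face
X,Y,Z=np.moveaxis(W,-1,0);m=(X>530)&(X<600)&(Y<-180)&(Z>10)&(Z<185)&(d>0);P=W[m];print(m.sum())
w=np.ones(len(P),bool);M=np.c_[P[:,1:],np.ones(len(P))]
for _ in range(6):
    c=np.linalg.lstsq(M[w],P[w,0],rcond=None)[0];w=abs(M@c-P[:,0])<4
print("face",c,w.sum(),"yaw",-np.degrees(np.arctan(c[0])),P[w].min(0),P[w].max(0),"x at label",c@[-288.5,150,1])
hsv=cv2.cvtColor(p6,cv2.COLOR_RGB2HSV);k=m&(hsv[...,1]<60)&(hsv[...,2]>110);print("white",k.sum(),np.percentile(W[k],[1,99],axis=0) if k.sum() else 0)
E
```

```text
cam in tool [ 82.5   0.4 170.1] fwd [-0.281  0.001 -0.96 ]
w4 screws [650.2  40.9  64. ] [656.8 -31.1  64. ] 72.2 dir -84.81533528794719 local -76.61533528794719
w6 screws [ 368.8 -261.7  175.5] [ 440.9 -259.7  174.1] 72.1 dir 1.6350154439000892 => scanner yaw 78.25035073184728
screw locals [41.2 39.1  0. ] [ 57.9 -31.1   0. ] [54.8 33.   0. ]
25284
face [1.39464058e-01 1.11374325e-02 5.97347843e+02] 25209 yaw -7.939491266074279 [ 546.63328017 -365.66777503   10.00080669] [ 569.0163243  -223.82283896  150.6464543 ] x at label 558.7830771830488
white 14 [[ 548.31966546 -365.06519198   11.25833423]
 [ 550.98323161 -341.72613948  117.02084847]]
```

```bash
python3 - <<'E'
from h import *
plan((385,-348,149,87))
E
```

```text
from [ 381.9 -354.9  153.4   83.1] tilt [-3.141e+00  1.000e-03]
  dx 0.007 dy 0.002 dz 0.004 twist -3.9 -> [385.0, -348.0, 149.0, 87.0]
```

Call:
carry_out([
  {"dx":0.003,"dy":0.001,"dz":0.002,"twist":-2},
  {"dx":0.007,"dy":0.002,"dz":0.004,"twist":-3.9},
  {"dx":0.007,"dy":0.002,"dz":0.004,"twist":-3.9},
  {"dx":0.007,"dy":0.002,"dz":0.004,"twist":-3.9},
  {"dx":0.007,"dy":0.002,"dz":0.004,"twist":-3.9},
])

```text
t: 17.7
eef_pos: [385.5, -343.9, 150.8]
tcp_rot: [3.141, 0.0, 1.513]
ft_force: [-0.1, 0.6, -1.1]
opening: 0.383
```

```bash
python3 - <<'E'
from h import *
plan()
p,d,z=cap("wrist");np.savez("w7.npz",p=p,d=d,**z);W=world(z,d)
# find screws near previous spots: brightest small blobs on the dark head
g6=cv2.cvtColor(np.load("w6.npz")["p"],cv2.COLOR_RGB2GRAY);g=cv2.cvtColor(p,cv2.COLOR_RGB2GRAY);pts=[]
for u,v in((255,72),(440,42)):
    r=cv2.matchTemplate(g[v-25:v+26,u-25:u+26],g6[v-8:v+9,u-8:u+9],cv2.TM_CCOEFF_NORMED);_,s,_,l=cv2.minMaxLoc(r)
    a,b=u-25+l[0]+8,v-25+l[1]+8;pts.append(np.median(W[b-3:b+4,a-3:a+4].reshape(-1,3),0));print(a,b,round(s,2),pts[-1].round(1))
A,B=pts;y=np.degrees(np.arctan2(*(B-A)[[1,0]]))+76.6;c,s=np.cos(np.radians(y)),np.sin(np.radians(y))
w=B+np.array([c,s,0])*-22.8+np.array([-s,c,0])*-23.9+[0,0,-19]
n=np.radians(-7.8);lab=np.array([557,-288.5,150]);e=lab-w
print("yaw",y,"window",w.round(1),"dist",e[0]*np.cos(n)+e[1]*np.sin(n),"lateral",-e[0]*np.sin(n)+e[1]*np.cos(n),"dz",e[2])
m=(W[...,0]>530)&(W[...,0]<600)&(W[...,1]<-180)&(W[...,2]>10)&(W[...,2]<185)&(d>0);P=W[m];M=np.c_[P[:,1:],np.ones(len(P))];k=np.ones(len(P),bool)
for _ in range(6):
    q=np.linalg.lstsq(M[k],P[k,0],rcond=None)[0];k=abs(M@q-P[:,0])<4
print("face yaw",-np.degrees(np.arctan(q[0])),"x",q@[-288.5,150,1])
E
```

```text
from [ 385.5 -343.9  150.8   86.7] tilt [3.141 0.   ]
255 72 0.99 [ 366.5 -254.1  172.4]
440 42 0.99 [ 438.4 -247.2  171. ]
yaw 82.09159588719174 window [ 458.9 -273.1  152. ] dist 99.26834410868283 lateral -1.9577943813311283 dz -2.004927955184627
face yaw -8.187959047040087 x 558.7879635331955
```

The aim is within 2 mm and about 0.5°, at 99 mm. I make a small nudge, then hold for 1.5 s.

Call:
carry_out([
  {"dx":-0.002,"dy":0,"dz":0.0015,"twist":0},
  {"dx":-0.002,"dy":0,"dz":0.0015,"twist":0},
  {"dx":-0.002,"dy":0,"dz":0.0015,"twist":0},
  {"dx":-0.002,"dy":0,"dz":0.0015,"twist":0},
])

```text
t: 18.15
eef_pos: [385.1, -346.4, 149.1]
tcp_rot: [-3.142, 0.0, 1.513]
ft_force: [0.3, 0.1, -1.9]
opening: 0.385
```

Call:
carry_out([
  {"dx":0,"dy":0,"dz":0,"twist":0},
  {"dx":0,"dy":0,"dz":0,"twist":0},
  {"dx":0,"dy":0,"dz":0,"twist":0},
  {"dx":0,"dy":0,"dz":0,"twist":0},
  {"dx":0,"dy":0,"dz":0,"twist":0},
])

```text
t: 18.65
eef_pos: [385.2, -346.3, 149.2]
tcp_rot: [3.142, 0.0, 1.513]
ft_force: [-0.3, 0.2, -1.3]
opening: 0.385
```

Call:
carry_out([
  {"dx":0,"dy":0,"dz":0,"twist":0},
  {"dx":0,"dy":0,"dz":0,"twist":0},
  {"dx":0,"dy":0,"dz":0,"twist":0},
  {"dx":0,"dy":0,"dz":0,"twist":0},
  {"dx":0,"dy":0,"dz":0,"twist":0},
])

```text
t: 19.15
eef_pos: [385.2, -346.4, 149.2]
tcp_rot: [3.142, 0.0, 1.513]
ft_force: [0.1, -0.2, -1.5]
opening: 0.384
```

Call:
carry_out([
  {"dx":0,"dy":0,"dz":0,"twist":0},
  {"dx":0,"dy":0,"dz":0,"twist":0},
  {"dx":0,"dy":0,"dz":0,"twist":0},
  {"dx":0,"dy":0,"dz":0,"twist":0},
  {"dx":0,"dy":0,"dz":0,"twist":0},
])

```text
t: 19.65
eef_pos: [385.2, -346.3, 149.1]
tcp_rot: [3.142, 0.0, 1.513]
ft_force: [-0.4, 0.2, -2.6]
opening: 0.388
```

```bash
python3 - <<'E'
from h import *
plan((400,-180,165,65),(440,60,175,40),(600,215,175,-10),step=150,rot=30)
E
```

```text
from [ 385.2 -346.3  149.1   86.7] tilt [3.142 0.   ]
  dx 0.083 dy 0.003 dz -0.008 twist 10.8 -> [393.0, -263.0, 157.0, 76.0]
  dx 0.082 dy -0.013 dz -0.008 twist 10.8 -> [400.0, -180.0, 165.0, 65.0]
  dx 0.117 dy -0.033 dz -0.005 twist 12.5 -> [420.0, -60.0, 170.0, 52.0]
  dx 0.107 dy -0.057 dz -0.005 twist 12.5 -> [440.0, 60.0, 175.0, 40.0]
  dx 0.111 dy -0.008 dz -0.000 twist 25.0 -> [520.0, 138.0, 175.0, 15.0]
  dx 0.097 dy -0.054 dz -0.000 twist 25.0 -> [600.0, 215.0, 175.0, -10.0]
```

The hold is done: still for 1.5 s. Now I carry the scanner to the pad.

```bash
python3 - <<'E'
from h import *
plan((402,-190,165,62),(450,80,165,30),(600,270,140,4),step=170,rot=36)
z=np.load("side2.npz");W=world(z,z["d"]);p=z["p"]
m=(p.max(-1)<60)&(abs(W[...,2]-4)<6)&(W[...,0]>540)&(W[...,0]<780)&(W[...,1]>170)&(W[...,1]<405)
print(cv2.minAreaRect(W[m][:,:2].astype(np.float32)))
E
```

```text
from [ 385.2 -346.3  149.1   86.7] tilt [3.142 0.   ]
  dx 0.157 dy 0.008 dz -0.016 twist 24.7 -> [402.0, -190.0, 165.0, 62.0]
  dx 0.130 dy -0.042 dz -0.000 twist 16.0 -> [426.0, -55.0, 165.0, 46.0]
  dx 0.114 dy -0.077 dz -0.000 twist 16.0 -> [450.0, 80.0, 165.0, 30.0]
  dx 0.112 dy -0.045 dz 0.013 twist 13.0 -> [525.0, 175.0, 152.0, 17.0]
  dx 0.099 dy -0.069 dz 0.013 twist 13.0 -> [600.0, 270.0, 140.0, 4.0]
((659.049072265625, 286.74249267578125), (194.123779296875, 192.97183227539062), 87.8659896850586)
```

Call:
carry_out([
  {"dx":0.03,"dy":0.002,"dz":-0.003,"twist":5},
  {"dx":0.062,"dy":0.004,"dz":-0.006,"twist":10},
  {"dx":0.095,"dy":0.006,"dz":-0.01,"twist":15},
  {"dx":0.127,"dy":0.007,"dz":-0.013,"twist":20},
  {"dx":0.157,"dy":0.008,"dz":-0.016,"twist":24.7},
])

```text
t: 20.15
eef_pos: [402.1, -188.7, 165.3]
tcp_rot: [3.141, 0.0, 1.078]
ft_force: [0.7, -0.1, -1.3]
opening: 0.388
```

Call:
carry_out([
  {"dx":0.026,"dy":-0.008,"dz":0,"twist":3.2},
  {"dx":0.052,"dy":-0.017,"dz":0,"twist":6.4},
  {"dx":0.078,"dy":-0.025,"dz":0,"twist":9.6},
  {"dx":0.104,"dy":-0.034,"dz":0,"twist":12.8},
  {"dx":0.13,"dy":-0.042,"dz":0,"twist":16},
])

```text
t: 20.65
eef_pos: [426.1, -54.4, 165.2]
tcp_rot: [3.142, 0.0, 0.8]
ft_force: [0.2, -0.6, -1.6]
opening: 0.383
```

Call:
carry_out([
  {"dx":0.023,"dy":-0.015,"dz":0,"twist":3.2},
  {"dx":0.046,"dy":-0.031,"dz":0,"twist":6.4},
  {"dx":0.068,"dy":-0.046,"dz":0,"twist":9.6},
  {"dx":0.091,"dy":-0.062,"dz":0,"twist":12.8},
  {"dx":0.114,"dy":-0.077,"dz":0,"twist":16},
])

```text
t: 21.15
eef_pos: [449.9, 81.1, 165.2]
tcp_rot: [-3.142, 0.0, 0.521]
ft_force: [0.7, -0.1, -2.0]
opening: 0.388
```

Call:
carry_out([
  {"dx":0.023,"dy":-0.009,"dz":0.003,"twist":2.6},
  {"dx":0.045,"dy":-0.018,"dz":0.005,"twist":5.2},
  {"dx":0.067,"dy":-0.027,"dz":0.008,"twist":7.8},
  {"dx":0.09,"dy":-0.036,"dz":0.01,"twist":10.4},
  {"dx":0.112,"dy":-0.045,"dz":0.013,"twist":13},
])

```text
t: 21.65
eef_pos: [525.0, 175.8, 152.0]
tcp_rot: [3.142, 0.0, 0.295]
ft_force: [0.4, -0.5, -2.1]
opening: 0.386
```

Call:
carry_out([
  {"dx":0.022,"dy":-0.015,"dz":0.003,"twist":3},
  {"dx":0.045,"dy":-0.03,"dz":0.005,"twist":6},
  {"dx":0.068,"dy":-0.047,"dz":0.008,"twist":9},
  {"dx":0.086,"dy":-0.06,"dz":0.011,"twist":12},
  {"dx":0.099,"dy":-0.069,"dz":0.013,"twist":13},
])

```text
t: 22.15
eef_pos: [599.4, 271.0, 138.5]
tcp_rot: [3.141, 0.001, 0.068]
ft_force: [0.6, -0.5, -2.8]
opening: 0.386
```

```bash
python3 - <<'E'
from h import *
p,d,z=cap("wrist");s=state();t=s["eef_pos"];y0=s["tcp_rot"][2];W=world(z,d)
g6=cv2.cvtColor(np.load("w6.npz")["p"],cv2.COLOR_RGB2GRAY);g=cv2.cvtColor(p,cv2.COLOR_RGB2GRAY);pts=[]
for u,v in((255,72),(440,42)):
    r=cv2.matchTemplate(g[v-25:v+26,u-25:u+26],g6[v-8:v+9,u-8:u+9],cv2.TM_CCOEFF_NORMED);_,c,_,l=cv2.minMaxLoc(r)
    a,b=u-25+l[0]+8,v-25+l[1]+8;pts.append(np.median(W[b-3:b+4,a-3:a+4].reshape(-1,3),0));print(a,b,round(c,2),pts[-1].round(1))
A,B=pts;y=np.degrees(np.arctan2(*(B-A)[[1,0]]))+76.6
c,s_=np.cos(np.radians(y)),np.sin(np.radians(y))
M=((A+B)/2)[:2]; o=M-np.array([c,s_])*49.5*.99-np.array([-s_,c])*4.0
print("tcp",t,np.degrees(y0),"scanner yaw",y,"origin",o,"rel",o-t[:2])
tgt=np.array([659,287]);w=t[:2]+tgt-o;print("tcp target",w);plan((w[0],w[1],60,np.degrees(y0)),(w[0],w[1],11,np.degrees(y0)))
E
```

```text
256 72 0.99 [685.5 301.1 158.8]
440 43 0.99 [701.  230.5 157.7]
tcp [600.29113014 272.14906943 138.15783493] 3.92871900489478 scanner yaw -0.9900408865633068 origin [644.20577823 262.64627972] rel [43.91464809 -9.50278971]
tcp target [615.08535191 296.50278971]
from [600.3 272.1 138.2   3.9] tilt [-3.141  0.   ]
  dx 0.016 dy -0.023 dz 0.078 twist -0.0 -> [615.0, 297.0, 60.0, 4.0]
  dx 0.000 dy 0.000 dz 0.049 twist -0.0 -> [615.0, 297.0, 11.0, 4.0]
```

Call:
carry_out([
  {"dx":0.008,"dy":-0.012,"dz":0.02,"twist":0},
  {"dx":0.016,"dy":-0.023,"dz":0.045,"twist":0},
  {"dx":0.016,"dy":-0.023,"dz":0.07,"twist":0},
  {"dx":0.016,"dy":-0.023,"dz":0.09,"twist":0},
  {"dx":0.016,"dy":-0.023,"dz":0.1,"twist":0},
])

```text
t: 22.7
eef_pos: [612.3, 293.3, 37.1]
tcp_rot: [3.141, 0.003, 0.07]
ft_force: [1.0, -0.2, -1.9]
opening: 0.385
```

Call:
carry_out([
  {"dx":0,"dy":0,"dz":0.003,"twist":0},
  {"dx":0,"dy":0,"dz":0.006,"twist":0},
  {"dx":0,"dy":0,"dz":0.009,"twist":0},
  {"dx":0,"dy":0,"dz":0.012,"twist":0},
  {"dx":0,"dy":0,"dz":0.015,"twist":0},
])

```text
t: 23.2
eef_pos: [613.6, 293.9, 24.7]
tcp_rot: [-3.141, -0.001, 0.07]
ft_force: [-2.0, -0.6, 1.8]
opening: 0.386
```

Call:
carry_out([
  {"dx":0,"dy":0,"dz":0.003,"twist":0},
  {"dx":0,"dy":0,"dz":0.006,"twist":0},
  {"dx":0,"dy":0,"dz":0.008,"twist":0},
  {"dx":0,"dy":0,"dz":0.009,"twist":0},
  {"dx":0,"dy":0,"dz":0.009,"twist":0},
])

```text
t: 23.7
eef_pos: [613.3, 293.9, 15.0]
tcp_rot: [3.141, 0.0, 0.07]
ft_force: [-1.4, -0.7, 1.4]
opening: 0.384
```

Call:
carry_out([
  {"dx":0,"dy":0,"dz":0.001,"twist":0},
  {"dx":0,"dy":0,"dz":0.002,"twist":0},
  {"dx":0,"dy":0,"dz":0.003,"twist":0},
  {"dx":0,"dy":0,"dz":0.003,"twist":0},
  {"dx":0,"dy":0,"dz":0.003,"twist":0},
])

```text
t: 24.2
eef_pos: [613.3, 293.9, 12.0]
tcp_rot: [3.142, 0.0, 0.07]
ft_force: [-1.9, -0.1, 1.0]
opening: 0.383
```

```bash
python3 - <<'E'
from h import *
p,d,z=cap("wrist");W=world(z,d);plan();print(state()["ft_force"])
g6=cv2.cvtColor(np.load("w6.npz")["p"],cv2.COLOR_RGB2GRAY);g=cv2.cvtColor(p,cv2.COLOR_RGB2GRAY)
H=W[20:110,280:420].reshape(-1,3);H=H[(H[:,2]>30)&(H[:,2]<60)];A=np.c_[H[:,:2]-H[:,:2].mean(0),np.ones(len(H))]
print("head top plane",np.linalg.lstsq(A,H[:,2],rcond=None)[0])
E
```

```text
from [613.4 293.9  12.1   4. ] tilt [ 3.142 -0.   ]
[-1.76930405 -0.73983013  1.45621293]
head top plane [-4.12951992e-03 -2.16836856e-02  4.56089733e+01]
```

It lies flat: the top is at 45.6 mm, as it must be, and the slope is near zero. Release and rise.

Call:
carry_out([
  {"dx":0,"dy":0,"dz":0,"twist":0},
  {"dx":0,"dy":0,"dz":0,"twist":0},
  {"dx":0,"dy":0,"dz":0,"twist":0},
  {"dx":0,"dy":0,"dz":0,"twist":0},
  {"dx":0,"dy":0,"dz":0,"twist":0},
], grip=0.058)

```text
t: 24.75
eef_pos: [613.4, 293.9, 12.1]
tcp_rot: [3.142, -0.0, 0.07]
ft_force: [-0.5, -0.3, -0.3]
opening: 0.606
```

Call:
carry_out([
  {"dx":0,"dy":0,"dz":-0.02,"twist":0},
  {"dx":0,"dy":0,"dz":-0.05,"twist":0},
  {"dx":0,"dy":0,"dz":-0.09,"twist":0},
  {"dx":0,"dy":0,"dz":-0.14,"twist":0},
  {"dx":0,"dy":0,"dz":-0.18,"twist":0},
])

```text
t: 25.25
eef_pos: [613.5, 293.9, 194.8]
tcp_rot: [-3.141, -0.001, 0.07]
ft_force: [0.8, 0.1, 0.4]
opening: 0.613
```

```bash
python3 - <<'E'
from h import *
p,d,z=cap("side");np.savez("side3.npz",p=p,d=d,**z);W=world(z,d);X,Y,Z=np.moveaxis(W,-1,0)
m=(Z>50)&(Z<61)&(X>425)&(X<475)&(Y>-60)&(Y<110)&(p.min(-1)>90)&(d>0);P=W[m];print("bar",len(P),P.mean(0))
p,d,z=cap("wrist");save("w8.png",p)
plan((430,150,190,40),(392,33,190,85),step=160,rot=36)
E
```

```text
bar 151 [457.57707042  28.04854378  55.40321981]
from [615.3 294.6 198.5   4. ] tilt [-3.139 -0.009]
  dx -0.097 dy 0.066 dz 0.004 twist -18.0 -> [523.0, 222.0, 194.0, 22.0]
  dx -0.113 dy 0.032 dz 0.004 twist -18.0 -> [430.0, 150.0, 190.0, 40.0]
  dx -0.052 dy 0.033 dz -0.000 twist -22.5 -> [411.0, 92.0, 190.0, 62.0]
  dx -0.061 dy 0.010 dz -0.000 twist -22.5 -> [392.0, 33.0, 190.0, 85.0]
```

View pics/w8.png

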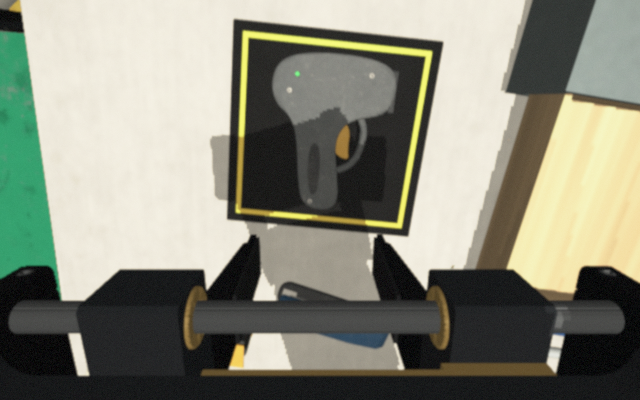

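The scanner lies in the middle of the pad: (272-398, 52-210) within the pad's (228-442, 20-235). Now back to the handle at the known pose (453.5,43).

```bash
python3 - <<'E'
from h import *
plan((453.5,43,150,85),step=160,rot=36)
E
```

```text
from [615.3 294.6 198.5   4. ] tilt [-3.139 -0.009]
  dx -0.060 dy 0.080 dz 0.016 twist -27.0 -> [561.0, 211.0, 182.0, 31.0]
  dx -0.089 dy 0.044 dz 0.016 twist -27.0 -> [507.0, 127.0, 166.0, 58.0]
  dx -0.100 dy -0.001 dz 0.016 twist -27.0 -> [454.0, 43.0, 150.0, 85.0]
```

Call:
carry_out([
  {"dx":-0.06,"dy":0.08,"dz":0.0,"twist":-27},
  {"dx":-0.06,"dy":0.08,"dz":0.016,"twist":-27},
  {"dx":-0.06,"dy":0.08,"dz":0.016,"twist":-27},
  {"dx":-0.06,"dy":0.08,"dz":0.016,"twist":-27},
  {"dx":-0.06,"dy":0.08,"dz":0.016,"twist":-27},
], grip=0.03)

```text
t: 25.85
eef_pos: [559.6, 210.2, 176.2]
tcp_rot: [3.141, -0.001, 0.538]
ft_force: [-0.3, -0.5, 0.6]
opening: 0.323
```

Call:
carry_out([
  {"dx":-0.089,"dy":0.044,"dz":0.016,"twist":-27},
  {"dx":-0.089,"dy":0.044,"dz":0.016,"twist":-27},
  {"dx":-0.089,"dy":0.044,"dz":0.016,"twist":-27},
  {"dx":-0.089,"dy":0.044,"dz":0.016,"twist":-27},
  {"dx":-0.089,"dy":0.044,"dz":0.016,"twist":-27},
])

```text
t: 26.35
eef_pos: [506.5, 127.1, 160.3]
tcp_rot: [3.141, -0.001, 1.008]
ft_force: [0.0, -0.0, 0.6]
opening: 0.316
```

Call:
carry_out([
  {"dx":-0.1,"dy":-0.001,"dz":0.016,"twist":-27},
  {"dx":-0.1,"dy":-0.001,"dz":0.016,"twist":-27},
  {"dx":-0.1,"dy":-0.001,"dz":0.016,"twist":-27},
  {"dx":-0.1,"dy":-0.001,"dz":0.016,"twist":-27},
  {"dx":-0.1,"dy":-0.001,"dz":0.016,"twist":-27},
])

```text
t: 26.85
eef_pos: [452.5, 42.4, 144.2]
tcp_rot: [3.141, -0.0, 1.48]
ft_force: [0.3, -1.3, 0.2]
opening: 0.318
```

```bash
python3 - <<'E'
from h import *
p,d,z=cap("wrist");plan((453.5,43,39,85));W=world(z,d);X,Y,Z=np.moveaxis(W,-1,0)
m=(Z>50)&(Z<61)&(X>425)&(X<475)&(Y>-60)&(Y<110)&(p.min(-1)>90)&(d>0);P=W[m];f=np.polyfit(P[:,1],P[:,0],1)
print("bar",len(P),P.mean(0),P[:,1].min(),P[:,1].max(),"x at 43",np.polyval(f,43))
E
```

```text
from [452.4  42.6 144.2  84.8] tilt [3.141 0.   ]
  dx 0.001 dy 0.001 dz 0.105 twist -0.2 -> [454.0, 43.0, 39.0, 85.0]
bar 2448 [455.65525819  31.58924948  55.81552281] -31.43033148814881 87.77137951941701 x at 43 456.4748500090244
```

Call:
carry_out([
  {"dx":0.001,"dy":0.001,"dz":0.03,"twist":0},
  {"dx":0.001,"dy":0.001,"dz":0.055,"twist":0},
  {"dx":0.001,"dy":0.001,"dz":0.08,"twist":0},
  {"dx":0.001,"dy":0.001,"dz":0.105,"twist":0},
  {"dx":0.001,"dy":0.001,"dz":0.105,"twist":0},
])

```text
t: 27.4
eef_pos: [452.0, 43.6, 36.9]
tcp_rot: [-3.138, 0.0, 1.481]
ft_force: [-0.8, 0.8, 0.2]
opening: 0.317
```

Call:
carry_out([
  {"dx":0,"dy":0,"dz":0,"twist":0},
  {"dx":0,"dy":0,"dz":0,"twist":0},
  {"dx":0,"dy":0,"dz":0,"twist":0},
  {"dx":0,"dy":0,"dz":0,"twist":0},
], grip=0.0)

```text
t: 27.8
eef_pos: [454.1, 43.0, 40.2]
tcp_rot: [3.138, -0.0, 1.483]
ft_force: [4.0, 1.9, 4.0]
opening: 0.109
```

Call:
carry_out([
  {"dx":0,"dy":0.01,"dz":0,"twist":0},
  {"dx":0,"dy":0.03,"dz":0,"twist":0},
  {"dx":0,"dy":0.055,"dz":0,"twist":0},
  {"dx":0,"dy":0.08,"dz":0,"twist":0},
  {"dx":0,"dy":0.1,"dz":0,"twist":0},
])

```text
t: 28.3
eef_pos: [553.6, 34.1, 40.2]
tcp_rot: [3.141, 0.0, 1.483]
ft_force: [-2.2, 0.9, 7.1]
opening: 0.104
```

Call:
carry_out([
  {"dx":0,"dy":0.02,"dz":0,"twist":0},
  {"dx":0,"dy":0.045,"dz":0,"twist":0},
  {"dx":0,"dy":0.065,"dz":0,"twist":0},
  {"dx":0,"dy":0.08,"dz":0,"twist":0},
  {"dx":0,"dy":0.088,"dz":0,"twist":0},
])

```text
t: 28.8
eef_pos: [641.3, 26.3, 40.2]
tcp_rot: [3.14, 0.0, 1.483]
ft_force: [-1.3, -0.7, 7.5]
opening: 0.108
```

Call:
carry_out([
  {"dx":0,"dy":0.003,"dz":0,"twist":0},
  {"dx":0,"dy":0.006,"dz":0,"twist":0},
  {"dx":0,"dy":0.008,"dz":0,"twist":0},
  {"dx":0,"dy":0.008,"dz":0,"twist":0},
])

```text
t: 29.2
eef_pos: [648.5, 25.7, 40.2]
tcp_rot: [3.14, 0.0, 1.483]
ft_force: [0.6, -0.5, 5.6]
opening: 0.108
```

Not at the stop yet: the force is still low. I push in small steps until it rises.

Call:
carry_out([
  {"dx":0,"dy":0.001,"dz":0,"twist":0},
  {"dx":0,"dy":0.002,"dz":0,"twist":0},
  {"dx":0,"dy":0.003,"dz":0,"twist":0},
  {"dx":0,"dy":0.003,"dz":0,"twist":0},
])

```text
t: 29.6
eef_pos: [651.2, 25.5, 40.2]
tcp_rot: [3.141, 0.0, 1.483]
ft_force: [-0.0, -0.6, 4.8]
opening: 0.106
```

Call:
carry_out([
  {"dx":0,"dy":0.001,"dz":0,"twist":0},
  {"dx":0,"dy":0.002,"dz":0,"twist":0},
  {"dx":0,"dy":0.002,"dz":0,"twist":0},
])

```text
t: 29.9
eef_pos: [653.1, 25.3, 40.2]
tcp_rot: [3.141, 0.0, 1.483]
ft_force: [-0.5, 0.3, 4.9]
opening: 0.109
```

Call:
carry_out([
  {"dx":0,"dy":0.001,"dz":0,"twist":0},
  {"dx":0,"dy":0.002,"dz":0,"twist":0},
  {"dx":0,"dy":0.002,"dz":0,"twist":0},
])

```text
t: 30.2
eef_pos: [653.3, 25.2, 40.2]
tcp_rot: [-3.138, 0.0, 1.483]
ft_force: [-9.2, -0.2, 10.9]
opening: 0.111
```

Call:
carry_out([
  {"dx":0,"dy":0.001,"dz":0,"twist":0},
  {"dx":0,"dy":0.002,"dz":0,"twist":0},
  {"dx":0,"dy":0.002,"dz":0,"twist":0},
])

```text
t: 30.5
eef_pos: [653.3, 25.3, 40.1]
tcp_rot: [-3.134, 0.001, 1.483]
ft_force: [-18.7, -0.0, 17.2]
opening: 0.105
```

It is at the shut stop: 653.3, a travel of about 200 mm, with the force rising. Relax, release and rise.

Call:
carry_out([
  {"dx":0,"dy":-0.002,"dz":0,"twist":0},
  {"dx":0,"dy":-0.003,"dz":0,"twist":0},
])

```text
t: 30.7
eef_pos: [653.3, 25.2, 40.2]
tcp_rot: [-3.141, 0.0, 1.483]
ft_force: [-0.5, -0.8, 4.3]
opening: 0.109
```

Call:
carry_out([
  {"dx":0,"dy":0,"dz":0,"twist":0},
  {"dx":0,"dy":0,"dz":0,"twist":0},
  {"dx":0,"dy":0,"dz":0,"twist":0},
  {"dx":0,"dy":0,"dz":0,"twist":0},
], grip=0.03)

```text
t: 31.1
eef_pos: [653.9, 25.3, 39.0]
tcp_rot: [-3.141, 0.0, 1.483]
ft_force: [-0.3, -0.1, 0.2]
opening: 0.313
```

Call:
carry_out([
  {"dx":0,"dy":0,"dz":-0.02,"twist":0},
  {"dx":0,"dy":0,"dz":-0.05,"twist":0},
  {"dx":0,"dy":0,"dz":-0.09,"twist":0},
  {"dx":0,"dy":0,"dz":-0.13,"twist":0},
  {"dx":0,"dy":0,"dz":-0.16,"twist":0},
])

```text
t: 31.6
eef_pos: [654.2, 25.4, 201.7]
tcp_rot: [3.14, 0.0, 1.483]
ft_force: [0.5, 0.4, -0.5]
opening: 0.313
```

Call:
carry_out([
  {"dx":0,"dy":-0.04,"dz":0,"twist":0},
  {"dx":0,"dy":-0.08,"dz":0,"twist":0},
  {"dx":0,"dy":-0.12,"dz":0,"twist":0},
  {"dx":0,"dy":-0.16,"dz":0,"twist":0},
  {"dx":0,"dy":-0.18,"dz":0,"twist":0},
])

```text
t: 32.1
eef_pos: [471.6, 41.4, 199.2]
tcp_rot: [-3.141, 0.0, 1.484]
ft_force: [-0.2, 0.0, 0.1]
opening: 0.314
```

```bash
python3 - <<'E'
from h import *
p,d,z=cap("side");W=world(z,d);X,Y,Z=np.moveaxis(W,-1,0);save("side4.png",p)
m=(Z>50)&(Z<61)&(X>630)&(X<664)&(Y>-60)&(Y<80)&(p.min(-1)>90)&(d>0);P=W[m]
print("bar",len(P),P.mean(0) if len(P) else "","(start 649.5)")
m=((Z>20)&(Z<60)&(X>540)&(X<775)&(Y>180)&(Y<395)&(d>0)&(p.max(-1)<130)).astype(np.uint8)
n,l,st,c=cv2.connectedComponentsWithStats(m);k=1+st[1:,4].argmax();r=cv2.minAreaRect(W[l==k][:,:2].astype(np.float32));print("scanner",r,np.percentile(W[l==k][:,2],[50,98]))
m=(Z>8)&(Z<30)&(X>270)&(X<345)&(Y>175)&(Y<320)&(d>0);print("marker",cv2.minAreaRect(W[m][:,:2].astype(np.float32)))
m=(Z>115)&(Z<145)&(X>740)&(X<865)&(Y>-100)&(Y<20)&(d>0);print("labels",np.median(W[m],0))
plan();print(state()["t"],state()["qvel"].round(3))
E
```

```text
bar 176 [654.75284383   9.84735229  55.69516807] (start 649.5)
scanner ((663.04052734375, 286.1724548339844), (109.59773254394531, 140.61349487304688), 89.69429016113281) [44.52422533 48.23841568]
marker ((307.6553039550781, 247.54144287109375), (124.97695922851562, 18.45681381225586), 74.25910949707031)
labels [803.54771287 -41.19966219 129.85621775]
from [470.1  41.6 199.3  85. ] tilt [-3.14  0.  ]
32.15 [-0.006  0.05  -0.1    0.001  0.027 -0.003]
```

View pics/side4.png

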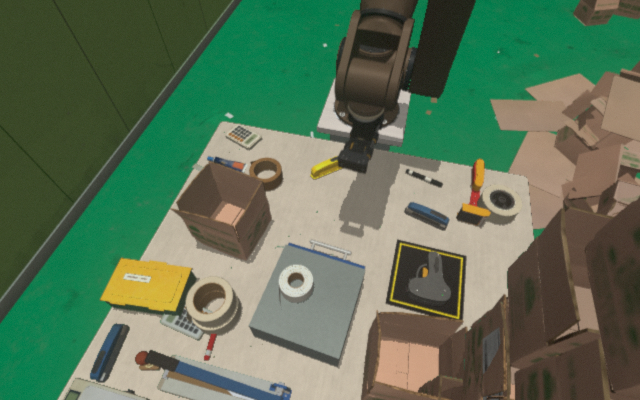

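The last view shows the drawer shut (bar at (330,247), 5 mm further in than at the start), the scanner on the pad at (430,278), and the stapler upright at (427,214). The marker and label roll have not moved, and the robot touches nothing. I hand in.

```bash
python3 -c "
from cell import *
print(job_done())"
```

```text
the job is handed in; nothing more can be done
None
```

The job is handed in at about 32 s of the 72 s allowed.

**What was done, in order:**
- **Stapler:** I set the blue stapler upright on free table at about (460, 270).
- **Drawer open:** I pulled it by its handle until it hit the stop.
- **Scanner reading:** The window was about 99 mm from the label. It aimed within about 2 mm of the label's middle and about 0.5° of square, and was held still for 1.5 s.
- **Scanner on the pad:** It was lowered slowly and lies flat.
- **Drawer shut:** I pushed it by the handle until it hit the stop.

**Last checks:**
- **Scanner:** Its middle measured (663, 286) against the pad's (659, 287), with its top at 44.5–46 mm.
- **Drawer:** It travelled about 200 mm from fully open to shut.
- **Marker and label roll:** They measured within 1 mm of their starting positions.
- **Glue tube, tape roll and yellow stapler:** They look untouched in the last picture, but I did not measure them.

**What disagreed or went off plan:**
- **Drawer start:** It seems to have started about 4–5 mm ajar, since it stopped further in than where it began.
- **Scanner in the grip:** It drooped about 8° and turned about 5°. I corrected the turn before the reading. The droop only rolled the window about its aim, and the scanner was levelled against the pad when I put it down.
- **Parcel angle:** The face fits gave about -8° and the rim about -6.5°. I used the face value.

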